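Load a soil tube into the rotator's spring clips

TASK

Take the blue-capped soil tube from the tube rest and load it into the empty pair of spring clips on the tube rotator, cap towards the bearing post: press it in sideways until it has snapped fully home in both clips, and have it pushed along until the rim of its cap rests against the clip next to it. Press only as firmly as the clips need, never hard, and leave the other tubes and the magnifier where they are.

Things in the scene. Friction and masses are not known exactly. Their poses are not given: they have to be found in the camera images.
- tube_mid (a point): blue-capped glass soil tube on the rest: point on its axis, middle of the gripping length. Barrel 25 mm across, smooth; screw cap 32 mm across, 22 mm long; whole tube 156 mm, 55 to 105 g. x runs along the tube towards the cap: cap rim (underside) at x = +51.5 mm, closed round end at x = -82 mm
- tube_cap (a point): the same tube: centre of the outer end of its blue cap, on the axis, 73.5 mm from tube_mid; axes as there
- nest (a point): empty place in the rotator paddle's row nearer the robot: where tube_mid is when the tube is fully home with its cap rim against the outer clip. x: along the shaft towards the bearing post (cap end); z: out of the clips' mouths (tube goes in along -z); the paddle is parked tilted about x by up to 0.26 rad. Metal plate's top at z = -28.5 mm. It moves with the paddle
- clip_outer (a point): orange C-shaped spring clip next to the bearing post, 44 mm from the nest: its centre on the axis of a home tube; axes as the nest; 15 mm wide (x). Lips 6 mm above the axis, flared jaw tips up to 14 mm above it and 22 mm to either side. Its foot is the hard floor under the tube (z = -12.5 mm); the end of the foot (x = +7.5 mm) is what the cap rim rests against
- clip_inner (a point): the like clip next to the motor housing, 88 mm from the outer one (73 mm free between). A clip resists by 4 to 8 N, most with the tube's axis 6 to 10 mm above home, and pulls the tube down by itself only over the last 1 to 2 mm; a snapped-in tube slides along against 3 to 8 N
- seats: the hard orange feet (floors and end cheeks) of the two empty clips, part of the paddle; 30 N on them is too much. The paddle is loose on its shaft: under 2 to 3 N it first gives way, by an unknown few mm down at the empty row (turning about the shaft) and likewise endways, and then bears firmly. Origin on the shaft's axis, 55 mm across from the nest
- rotator: tube rotator, fixed: white motor housing (186 mm high, face 133 mm inward of the nest along x), grey base, level shaft with a flat metal paddle, grey bearing post (157 mm high, 114 mm outward of the nest). The other clip pair, 110 mm farther from the robot, holds a green-capped tube. Origin under the paddle's middle
- tube_white_mid (a point): white-capped tube lying on the tube rest, same shape and axes as the blue one; stays there
- tube_red_mid (a point): red-capped tube lying on the tube rest, same shape and axes; stays there
- rest: white plastic tube rest: three notches across at 64 mm pitch along its x, each tube lies along its y (cap towards -y), axis 50 mm above the table, on two upright notched plates 6 mm thick at y = -44 and +44 mm; base plate 6 mm thick, 215 x 120 mm. Fixed. Origin under its centre
- magnifier: hand magnifier with black rim and handle, 165 mm long, lying on the table; stays

How it is judged:
At the end, for the whole second after the job is handed in: the blue-capped tube lies still and released in the clips, cap at the bearing post end: its middle within 2 mm of home in depth, 3 mm across, 2 mm along (cap rim against the outer clip's foot), in line within 0.035 rad (z of tube_mid in the frame of nest between -0.003 and 0.002 m and y of tube_mid in the frame of nest between -0.003 and 0.003 m and x of tube_mid in the frame of nest between -0.003 and 0.002 m and angle between the x axis of tube_mid and the x axis of nest, either way round below 0.035 rad and x of tube_cap in the frame of nest above 0.06 m and linear speed of tube below 0.01 m/s); the robot touches nothing.
It fails at once if tube pressed or pushed against the hard feet of the clips with more than 30 N (contact force between tube and seats above 30 N).
It fails at once if the white- or red-capped tube moved by more than 20 mm (distance of any of tube_white_mid, tube_red_mid from where it was at the start of the episode above 0.02 m).
It fails at once if the magnifier moved by more than 30 mm (distance of magnifier from where it was at the start of the episode above 0.03 m).
It also fails if it takes over 72 s, if anything falls off the work surface, if the arm or the gripper's body presses on something with over 40 N, if the wrist force passes 120 N, or if a joint passes its speed limit or range.

ROBOT

A 7-joint arm with a two-finger parallel gripper is mounted at the origin on the work surface. World frame = base frame: x ahead of the robot, y to its left, z up, the work surface at z = 0. Lengths are in m, angles in rad, forces in N, time in s.
With the tool pointing down it reaches from about 0.425 to 0.925 m from the base axis. Payload 6.8 kg.
Tool frame: the origin (TCP) lies on the mounting face of the last link; the fingertips stand 173 mm ahead of it and the grasp point (between the pads) lies 155 mm ahead of it; z points along the fingers, y is the line along which they close (so a half turn about z gives the same grasp; the last joint's range is limited). The gripper opens to 85 mm and grips with 20 to 120 N. Pads are 22 mm wide; open, the fingers measure 114 mm over their backs; the gripper's body (76 mm by 85 mm) begins 54 mm behind the grasp point. The pads swing forward as they close: fully open they stand 13 mm farther back than shut.
Start: joints at [-1.323, 0.477, 0.022, 1.555, -0.011, 1.109, -0.083], TCP at [0.235, 0.633, 0.405] pointing down, gripper open.
Joint ranges: [-2.96, 2.96], [-0.34, 2.1], [-1.41, 1.46], [0.24, 2.44], [-1.37, 4.51], [0.17, 1.92], [-2.96, 2.96]. Speed limits (rad/s): [2.39, 2.39, 3.14, 3.14, 3.14, 3.14, 3.14].

INTERFACE

Orientations are given as a rotation vector (axis times angle).
In Python, from bench import r gives the robot as it stands.
- The arm moves only by the tool arm_command, never from a script. Its argument "plan" is a list of rows, each an object of numbers: "claw": the closure, from 0 (fully open) to 1 (shut); "tx", "ty", "tz": the shift along the tool's x, y, z in m; "ax", "ay", "az": the turn, a rotation vector about the tool's x, y, z in degrees. A call has exactly 10 rows; each row shifts and turns the commanded pose from where the row before left it, along the tool's axes as they then stand; what a row does not reach is not made up. A row lasts 1/12 s, in which the tool goes at most 41.7 mm and 7.16 degrees, less where a joint would pass 70% of its speed; a pose out of reach is approached as far as the arm can. A call is refused whole if a number of a shift passes 0.0417 or a number of a turn 7.16, either way. A call with a gripper value outside its range is refused whole. The fingers move at their own pace and stop on an object; "squeeze" is the grip in N (left out, the last holds). Time passes only in rows, so rows that do not move let the fingers close, or fill a call up. It gives the time, the measured TCP pose, the force, the opening and the grip force at its end, in the units of the state.
- r.get_obs(): the state, without advancing time (a new reading comes with each control period).
- r.grab_frame(name): name is "side" or "top" or "wrist"; returns the picture (480x640x3 uint8, red, green, blue); there is no depth.
- r.camera_model(name): a dict with "fx", "fy", "cx", "cy" (pixels), "position" and "orientation" of the camera in the world; the wrist camera has in their place "tool_from_camera" (4x4, takes a point from camera to tool coordinates, whose origin is the TCP and whose axes are the flange's). Camera axes: x right, y up, looking along -z (the intrinsics and any distortion apply to the point x, -y, -z); pixel columns grow to the right and rows downward; lengths in m; the calibration is good to about 2 mm. A picture is of the moment at which its call begins: read the wrist's pose just before it. camera_model takes no time and is no camera call.
- r.hand_in(): hands the job in; it is judged then, once.
Trained networks look in the newest picture that a camera, given by its name, has taken for a name from the list of things; names that differ only in an ending like _2 or _b are one class to them, and where a whole thing is asked for, a point or a joint stands for the part that bears it (a point fixed in the world has none). Each returns a list of dicts, best first, with "confidence" (0 to 1); they miss things now and then, are a little off and sometimes report something else, mostly with a low value. They report only what shows in the picture. A call takes as long as a camera call.
- r.boxes_of(target, camera): "location" ([x, y, z] in m, in the coordinates of the camera as it stood for that picture, good to about 4 mm: the middle of the surface that is visible of it).
- r.tip_of(target, camera): "location" ([x, y, z] in m, in the coordinates of the camera as it stood for that picture, good to about 4 mm: a listed point, or the origin of a listed thing).
The state is a dict: "clock": time; "joints": joint angles; "qvel": joint speeds; "tau": joint torques, N m; "tcp_pos": TCP position; "orientation": TCP orientation; "contact_force": force on the tool from outside, world axes, zero at the start; "moment": the same for the moment, N m; "grip_width": finger opening in m; "gripper_force": force on a finger pad.
Only numpy, scipy, OpenCV 4.12 (cv2) and the standard library are available. Lean on these libraries where they do the work, as an engineer would, in place of code of your own. Each camera call takes 0.05 s, during which the arm holds its last target. There are 200 camera calls.

## Working session

There is one attempt and no reset: what is moved stays moved. The work goes in short steps, Python scripts to look and compute and a tool call to move; the robot and the scene stay as the last step left them, time stands still between calls to the robot, and variables do not carry over. Pictures are saved under pics/ and viewed, at most 10 in all, crops included, and the job is handed in when it is done.

Besides the shell and the picture viewer there is one more tool, called after ">>>" by a JSON object that holds its "fn" and its "kwargs". arm_command: Moves the arm, as the interface text tells. Its arguments: {"type":"object","properties":{"plan":{"type":"array","items":{"type":"object","properties":{"claw":{"type":"number"},"tx":{"type":"number"},"ty":{"type":"number"},"tz":{"type":"number"},"ax":{"type":"number"},"ay":{"type":"number"},"az":{"type":"number"}}}},"squeeze":{"type":"number"}},"required":["plan"]}

```bash
ls; mkdir -p pics; cat > h.py <<'E'
import numpy as np, cv2
from scipy.spatial.transform import Rotation as R
from bench import r
np.set_printoptions(precision=4,suppress=True)
def rot(o):
    o=np.array(o,float)
    if o.shape==(3,3): return o
    return R.from_rotvec(o).as_matrix() if o.size==3 else R.from_quat(o).as_matrix()
def campose(n,o=None):
    m=r.camera_model(n)
    if n=='wrist':
        o=o or r.get_obs(); T=np.eye(4);T[:3,:3]=rot(o['orientation']);T[:3,3]=o['tcp_pos']
        return T@np.array(m['tool_from_camera'])
    T=np.eye(4);T[:3,:3]=rot(m['orientation']);T[:3,3]=m['position'];return T
def look(n,names,save=None):
    o=r.get_obs();T=campose(n,o);im=r.grab_frame(n)
    if save: cv2.imwrite('pics/'+save,im[:,:,::-1])
    out={}
    for t in names:
        d=r.tip_of(t,n)
        out[t]=[((T[:3,:3]@np.array(x['location'])+T[:3,3]),x['confidence']) for x in d[:3]]
        print(n,t,[(p.round(4).tolist(),round(c,2)) for p,c in out[t]])
    return out
E
python3 - <<'E'
from h import *
print(r.get_obs())
for n in('side','top','wrist'):print(n,r.camera_model(n))
N=['tube_mid','tube_cap','nest','clip_outer','clip_inner','rest','tube_white_mid','tube_red_mid','rotator','magnifier','seats']
look('top',N,'top.png');look('side',N,'side.png')
E
```

```text
pics
{'clock': 0.0, 'joints': array([-1.3231,  0.4778,  0.0223,  1.5565, -0.0115,  1.1093, -0.0831]), 'qvel': array([-0.0006, -0.0004, -0.0013, -0.0012, -0.0013,  0.0003,  0.0005]), 'tau': array([ -0.0006, -59.6434,   1.6069, -28.1193,   0.0123,   0.0092,
        -0.    ]), 'tcp_pos': array([0.235 , 0.6325, 0.4037]), 'orientation': array([-0.5558, -3.0918,  0.0029]), 'contact_force': array([-0.3931,  0.469 , -0.1619]), 'moment': array([0.0179, 0.0337, 0.0416]), 'gripper_force': 0.0, 'grip_width': 0.08566908096676194}
side {'fx': 458.35257360328126, 'fy': 458.35257360328126, 'cx': 321.5828822545198, 'cy': 233.7089300328749, 'position': array([-0.0052, -0.5039,  0.9787]), 'orientation': array([ 0.6538, -0.2613, -0.7371])}
top {'fx': 602.9201678173409, 'fy': 602.9201678173409, 'cx': 319.67713248134237, 'cy': 235.6692016948215, 'position': array([0.2771, 0.0126, 1.5287]), 'orientation': array([ 0.0964, -0.1153, -1.5553])}
wrist {'fx': 417.7508161226245, 'fy': 417.7508161226245, 'cx': 323.87612487817563, 'cy': 242.006003191322, 'tool_from_camera': array([[-0.0005,  0.9616,  0.2745,  0.069
[... 558 characters left out ...]
_red_mid [([0.5097, -0.2462, 0.0485], 0.59)]
top rotator []
top magnifier [([0.3347, 0.3885, 0.0009], 0.89)]
top seats []
side tube_mid [([0.4485, -0.252, 0.0494], 0.89), ([0.5091, -0.2497, 0.0481], 0.46)]
side tube_cap [([0.4502, -0.3247, 0.0473], 0.61)]
side nest [([0.508, 0.1126, 0.1715], 0.76)]
side clip_outer [([0.5046, 0.0693, 0.1671], 0.73)]
side clip_inner [([0.5032, 0.153, 0.1666], 0.72)]
side rest [([0.5084, -0.2451, 0.0016], 0.9)]
side tube_white_mid [([0.5755, -0.2407, 0.0454], 0.64)]
side tube_red_mid [([0.5058, -0.2466, 0.0484], 0.82)]
side rotator [([0.5568, 0.1139, 0.0015], 0.81)]
side magnifier [([0.3314, 0.3827, -0.0007], 0.78)]
side seats [([0.5533, 0.1148, 0.1333], 0.74)]
```

View pics/top.png

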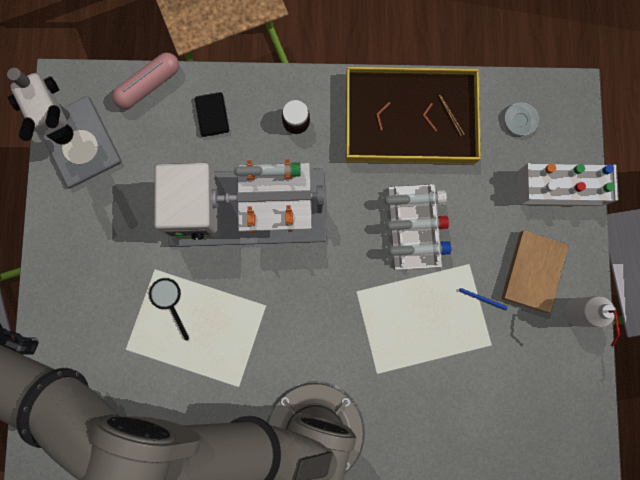

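View pics/side.png

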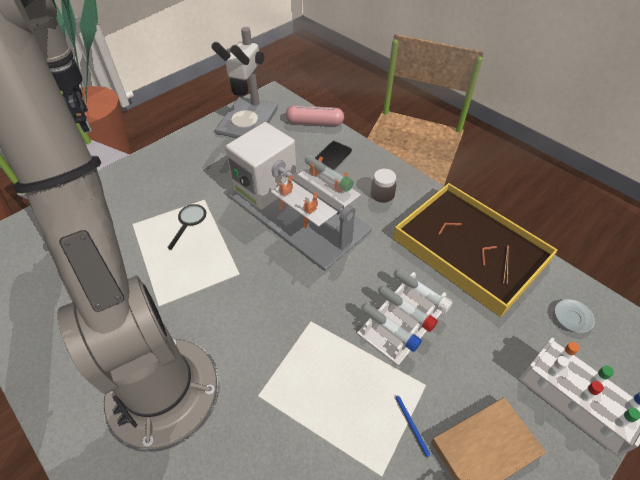

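The top view shows the blue tube lying in the rest at about (430, 248), nearest the robot, with its cap to the right (-y). The empty clips are at (250, 216) and (289, 216). The side view agrees. Next I look from above the nest.

```bash
cat >> h.py <<'E'
def rows(p,Rw,n,o=None):
    "constant row that, repeated n times, takes tool from the present pose to p,Rw"
    o=o or r.get_obs();R0=rot(o['orientation']);d=R0.T@(np.array(p)-o['tcp_pos'])
    v=R.from_matrix(R0.T@Rw).as_rotvec();S=sum(R.from_rotvec(v/n*k).as_matrix() for k in range(n))
    print(n,'shift',np.linalg.solve(S,d).round(4),'turn',np.degrees(v/n).round(3),'tot',d.round(4),np.degrees(v).round(2))
def down(yaw=np.pi/2,tilt=0.):
    "tool z down, tool x at yaw; then tool tilted by tilt about its x axis"
    x=np.array([np.cos(yaw),np.sin(yaw),0]);z=np.array([0,0,-1.])
    return np.stack([x,np.cross(z,x),z],1)@R.from_rotvec([tilt,0,0]).as_matrix()
E
python3 - <<'E'
from h import *
rows([.507,.1145,.43],down(),20)
E
```

```text
20 shift [-0.0308 -0.0048 -0.0013] turn [-0.    -0.     3.481] tot [-0.4354 -0.3911 -0.0253] [-0.   -0.   69.62]
```

>>> {"fn": "arm_command", "kwargs": {"plan": [{"tx": -0.0308,"ty": -0.0048,"tz": -0.0013,"az": 3.481,"claw": 0.4},{"tx": -0.0308,"ty": -0.0048,"tz": -0.0013,"az": 3.481,"claw": 0.4},{"tx": -0.0308,"ty": -0.0048,"tz": -0.0013,"az": 3.481,"claw": 0.4},{"tx": -0.0308,"ty": -0.0048,"tz": -0.0013,"az": 3.481,"claw": 0.4},{"tx": -0.0308,"ty": -0.0048,"tz": -0.0013,"az": 3.481,"claw": 0.4},{"tx": -0.0308,"ty": -0.0048,"tz": -0.0013,"az": 3.481,"claw": 0.4},{"tx": -0.0308,"ty": -0.0048,"tz": -0.0013,"az": 3.481,"claw": 0.4},{"tx": -0.0308,"ty": -0.0048,"tz": -0.0013,"az": 3.481,"claw": 0.4},{"tx": -0.0308,"ty": -0.0048,"tz": -0.0013,"az": 3.481,"claw": 0.4},{"tx": -0.0308,"ty": -0.0048,"tz": -0.0013,"az": 3.481,"claw": 0.4}]}}

```text
invalid input at $.plan[0]: expected keys claw, tx, ty, tz, ax, ay, az
```

>>> {"fn": "arm_command", "kwargs": {"plan": [{"tx": -0.0308,"ty": -0.0048,"tz": -0.0013,"az": 3.481,"claw": 0.4},{"tx": -0.0308,"ty": -0.0048,"tz": -0.0013,"az": 3.481,"claw": 0.4},{"tx": -0.0308,"ty": -0.0048,"tz": -0.0013,"az": 3.481,"claw": 0.4},{"tx": -0.0308,"ty": -0.0048,"tz": -0.0013,"az": 3.481,"claw": 0.4},{"tx": -0.0308,"ty": -0.0048,"tz": -0.0013,"az": 3.481,"claw": 0.4},{"tx": -0.0308,"ty": -0.0048,"tz": -0.0013,"az": 3.481,"claw": 0.4},{"tx": -0.0308,"ty": -0.0048,"tz": -0.0013,"az": 3.481,"claw": 0.4},{"tx": -0.0308,"ty": -0.0048,"tz": -0.0013,"az": 3.481,"claw": 0.4},{"tx": -0.0308,"ty": -0.0048,"tz": -0.0013,"az": 3.481,"claw": 0.4},{"tx": -0.0308,"ty": -0.0048,"tz": -0.0013,"az": 3.481,"claw": 0.4}]}}

```text
invalid input at $.plan[0]: expected keys claw, tx, ty, tz, ax, ay, az
```

```bash
python3 - <<'E'
from h import *
o=r.get_obs();print(o['clock'],o['tcp_pos'],o['orientation'],o['grip_width'])
look('wrist',['nest','clip_outer','clip_inner','seats','tube_mid'],'w1.png')
E
```

```text
1.2 [0.2351 0.6327 0.4047] [-0.5559 -3.092   0.0001] 0.08506311802600953
wrist nest []
wrist clip_outer []
wrist clip_inner []
wrist seats []
wrist tube_mid []
```

View pics/w1.png

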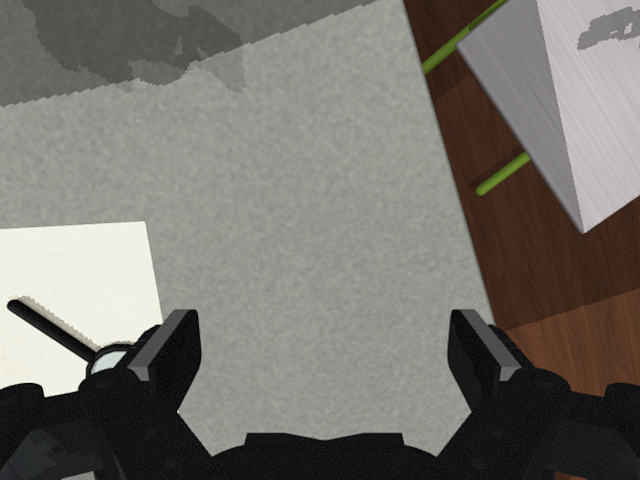

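The command was refused, so the arm has not moved and the picture only shows the open fingers over bare table. Each row needs all the keys.

>>> {"fn": "arm_command", "kwargs": {"plan": [{"tx": -0.0308,"ty": -0.0048,"tz": -0.0013,"ax": 0,"ay": 0,"az": 3.481,"claw": 0.4},{"tx": -0.0308,"ty": -0.0048,"tz": -0.0013,"ax": 0,"ay": 0,"az": 3.481,"claw": 0.4},{"tx": -0.0308,"ty": -0.0048,"tz": -0.0013,"ax": 0,"ay": 0,"az": 3.481,"claw": 0.4},{"tx": -0.0308,"ty": -0.0048,"tz": -0.0013,"ax": 0,"ay": 0,"az": 3.481,"claw": 0.4},{"tx": -0.0308,"ty": -0.0048,"tz": -0.0013,"ax": 0,"ay": 0,"az": 3.481,"claw": 0.4},{"tx": -0.0308,"ty": -0.0048,"tz": -0.0013,"ax": 0,"ay": 0,"az": 3.481,"claw": 0.4},{"tx": -0.0308,"ty": -0.0048,"tz": -0.0013,"ax": 0,"ay": 0,"az": 3.481,"claw": 0.4},{"tx": -0.0308,"ty": -0.0048,"tz": -0.0013,"ax": 0,"ay": 0,"az": 3.481,"claw": 0.4},{"tx": -0.0308,"ty": -0.0048,"tz": -0.0013,"ax": 0,"ay": 0,"az": 3.481,"claw": 0.4},{"tx": -0.0308,"ty": -0.0048,"tz": -0.0013,"ax": 0,"ay": 0,"az": 3.481,"claw": 0.4}]}}

```text
clock: 2.33
tcp_pos: [0.4535, 0.4147, 0.4178]
orientation: [1.46, 2.782, 0.001]
contact_force: [0.4, 1.2, -0.3]
grip_width: 0.0513
gripper_force: 0.0
```

>>> {"fn": "arm_command", "kwargs": {"plan": [{"tx": -0.0308,"ty": -0.0048,"tz": -0.0013,"ax": 0,"ay": 0,"az": 3.481,"claw": 0.4},{"tx": -0.0308,"ty": -0.0048,"tz": -0.0013,"ax": 0,"ay": 0,"az": 3.481,"claw": 0.4},{"tx": -0.0308,"ty": -0.0048,"tz": -0.0013,"ax": 0,"ay": 0,"az": 3.481,"claw": 0.4},{"tx": -0.0308,"ty": -0.0048,"tz": -0.0013,"ax": 0,"ay": 0,"az": 3.481,"claw": 0.4},{"tx": -0.0308,"ty": -0.0048,"tz": -0.0013,"ax": 0,"ay": 0,"az": 3.481,"claw": 0.4},{"tx": -0.0308,"ty": -0.0048,"tz": -0.0013,"ax": 0,"ay": 0,"az": 3.481,"claw": 0.4},{"tx": -0.0308,"ty": -0.0048,"tz": -0.0013,"ax": 0,"ay": 0,"az": 3.481,"claw": 0.4},{"tx": -0.0308,"ty": -0.0048,"tz": -0.0013,"ax": 0,"ay": 0,"az": 3.481,"claw": 0.4},{"tx": -0.0308,"ty": -0.0048,"tz": -0.0013,"ax": 0,"ay": 0,"az": 3.481,"claw": 0.4},{"tx": -0.0308,"ty": -0.0048,"tz": -0.0013,"ax": 0,"ay": 0,"az": 3.481,"claw": 0.4}]}}

```text
clock: 3.17
tcp_pos: [0.5074, 0.1124, 0.431]
orientation: [2.225, 2.218, 0.001]
contact_force: [0.3, 0.1, 0.1]
grip_width: 0.0512
gripper_force: 0.0
```

```bash
python3 - <<'E'
from h import *
o=r.get_obs();print(o['clock'],o['tcp_pos'],o['orientation'],o['grip_width'],rot(o['orientation']))
look('wrist',['nest','clip_outer','clip_inner','seats','tube_mid'],'w2.png')
E
```

```text
3.1667 [0.5074 0.1124 0.431 ] [2.2249 2.2175 0.001 ] 0.05124828034227774 [[ 0.0033  1.      0.0007]
 [ 1.     -0.0033  0.0003]
 [ 0.0003  0.0007 -1.    ]]
wrist nest [([0.5045, 0.1133, 0.1675], 0.8)]
wrist clip_outer [([0.5102, 0.0712, 0.1678], 0.58)]
wrist clip_inner [([0.503, 0.1563, 0.1679], 0.58)]
wrist seats []
wrist tube_mid []
```

View pics/w2.png

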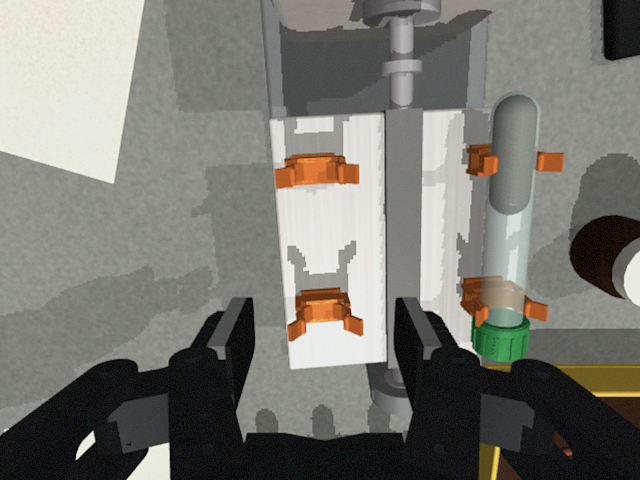

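The wrist view shows the inner clip at (318, 170), the outer clip at (325, 310) and the green cap at (501, 338). I enlarge the side and top views to measure the paddle's tilt.

```bash
python3 - <<'E'
import cv2,numpy as np
s=cv2.imread('pics/side.png')[150:250,258:378];t=cv2.imread('pics/top.png')[155:235,220:330]
a=cv2.resize(s,None,fx=4.9,fy=4.9,interpolation=cv2.INTER_CUBIC)
cv2.imwrite('pics/c1.png',cv2.resize(s,None,fx=6,fy=6,interpolation=cv2.INTER_CUBIC))
E
```

```text
(no output)
```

View pics/c1.png

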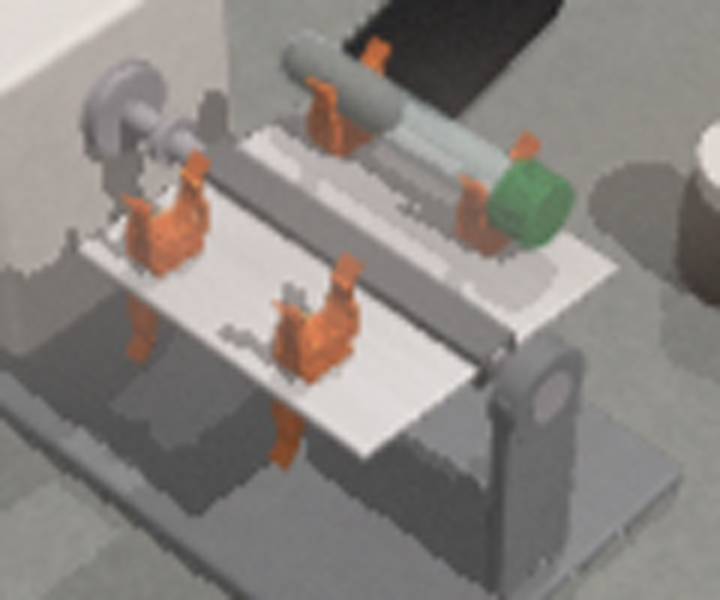

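The enlarged side view shows the clips' jaw tips clearly. The near outer pair is at about (285, 307) and (348, 260), and the near inner pair at (130, 205) and (198, 160). I fit the paddle pose to these points.

```bash
python3 - <<'E'
from h import *
from scipy.optimize import least_squares
def proj(n,P,T):
    m=r.camera_model(n);q=(P-T[:3,3])@T[:3,:3]
    return np.stack([m['cx']+m['fx']*q[:,0]/-q[:,2],m['cy']-m['fy']*q[:,1]/-q[:,2]],1)
Y,Z=21,13;O,I=44,-44
M={'side':[((O,Y,Z),(348,260)),((O,-Y,Z),(283,305)),((I,-Y,Z),(132,205)),((I,Y,Z),(198,160)),
 ((O,110+Y,Z),(527,140)),((I,110+Y,Z),(376,45)),((I,110-Y,Z),(318,85)),((O,110-Y,Z),(467,185)),((73,110,0),(547,207))],
'wrist':[((O,-Y,Z),(297,324)),((O,Y,Z),(354,321)),((I,-Y,Z),(286,176)),((I,Y,Z),(349,171)),((I,110+Y,Z),(550,161)),((I,110-Y,Z),(487,160)),((O,110+Y,Z),(537,308)),((O,110-Y,Z),(475,311))]}
for n in('side',):M[n]=[(a,(258+b[0]/6,150+b[1]/6)) for a,b in M[n]]
Ts={n:campose(n) for n in M}
B=np.array([[0,1,0],[-1,0,0],[0,0,1.]]) # columns nest x,y,z in world
def f(p,use=('side','wrist')):
    Rn=B@R.from_rotvec(p[3:6]).as_matrix();e=[]
    for n in use:
        P=np.array([a for a,_ in M[n]])/1000@Rn.T+p[:3]
        e.append((proj(n,P,Ts[n])-np.array([b for _,b in M[n]])).ravel())
    return np.concatenate(e)
p0=np.array([.506,.114,.168,0,0,0])
for use in(('side','wrist'),('side',),('wrist',)):
    s=least_squares(f,p0,args=(use,),loss='soft_l1');print(use,s.x,np.sqrt(np.mean(s.fun**2)))
    print(s.fun.reshape(-1,2).round(1).tolist())
E
```

```text
('side', 'wrist') [ 0.5075  0.1156  0.1622 -0.089  -0.0215  0.044 ] 3.261117332985963
[[0.7, 0.2], [-0.6, 0.7], [-0.6, 0.2], [0.6, 0.3], [0.4, 0.7], [0.8, 1.4], [-0.6, 1.4], [-0.5, 0.5], [-0.2, 2.4], [-3.9, 1.9], [9.8, -0.7], [-3.1, -1.1], [11.7, -0.1], [4.7, -0.3], [-4.7, 4.5], [3.8, -1.8], [-0.4, 0.5]]
('side',) [ 0.5111  0.1186  0.1591 -0.0683 -0.0137  0.0542] 0.5376941493362274
[[0.9, -0.3], [-0.2, 0.4], [-0.3, -0.0], [0.7, -0.2], [0.2, -0.6], [0.5, 0.1], [-0.8, 0.4], [-0.6, -0.6], [-0.3, 1.1]]
('wrist',) [ 0.5081  0.1142  0.1574 -0.0799 -0.0585  0.0457] 4.707280202319576
[[-2.3, 0.6], [10.5, -1.7], [-1.2, -0.7], [11.5, 0.3], [0.4, 0.5], [-7.7, 5.2], [3.2, -2.0], [-0.7, -0.0]]
```

```bash
cat > fit.py <<'E'
from h import *
from scipy.optimize import least_squares
def proj(n,P,T):
    m=r.camera_model(n);q=(P-T[:3,3])@T[:3,:3]
    return np.stack([m['cx']+m['fx']*q[:,0]/-q[:,2],m['cy']-m['fy']*q[:,1]/-q[:,2]],1)
Y,Z=21.5,13.5;O,I=44,-44
M={'side':[((O,Y,Z),(348,260)),((O,-Y,Z),(283,305)),((I,-Y,Z),(132,205)),((I,Y,Z),(198,160)),
 ((O,110+Y,Z),(527,140)),((I,110+Y,Z),(376,45)),((I,110-Y,Z),(318,85)),((O,110-Y,Z),(467,185)),((73,110,0),(547,207))],
'wrist':[((O,-Y,Z),(289,325)),((O,Y,Z),(361,322)),((I,-Y,Z),(277,177)),((I,Y,Z),(357,172)),((I,110+Y,Z),(563,162)),((I,110-Y,Z),(470,160)),((O,110+Y,Z),(546,309)),((O,110-Y,Z),(464,305))]}
for n in('side',):M[n]=[(a,(258+b[0]/6,150+b[1]/6)) for a,b in M[n]]
Ts={n:campose(n) for n in M}
B=np.array([[0,1,0],[-1,0,0],[0,0,1.]])
def f(p,use):
    Rn=R.from_rotvec([0,0,p[4]]).as_matrix()@B@R.from_rotvec([p[3],0,0]).as_matrix();e=[]
    for n in use:
        P=np.array([a for a,_ in M[n]])/1000@Rn.T+p[:3]
        e.append((proj(n,P,Ts[n])-np.array([b for _,b in M[n]])).ravel()*(1.5 if n=='side' else 1))
    return np.concatenate(e)
p0=np.array([.506,.114,.168,0,0])
for use in(('side','wrist'),('side',),('wrist',)):
    s=least_squares(f,p0,args=(use,),loss='soft_l1');print(use,s.x,np.sqrt(np.mean(s.fun**2)))
    print(s.fun.reshape(-1,2).round(1).tolist())
E
python3 fit.py
```

```text
('side', 'wrist') [ 0.5058  0.1154  0.1623 -0.0413  0.0529] 3.28334191773163
[[0.5, 0.5], [-1.7, 2.6], [-2.0, 1.2], [0.1, 0.0], [-0.0, -1.4], [0.1, -1.0], [-2.3, 0.3], [-1.8, -0.6], [-0.9, 1.9], [0.2, 1.0], [0.7, -0.8], [-0.1, -0.6], [0.3, -0.2], [-3.6, -1.6], [11.0, 4.8], [-1.7, 0.2], [9.4, 8.9]]
('side',) [ 0.5118  0.1192  0.1577 -0.0736  0.0601] 0.9709789513494834
[[1.8, -0.5], [-0.1, 0.9], [-0.5, -0.0], [1.3, -0.6], [0.4, -0.8], [0.6, -0.0], [-1.5, 0.7], [-1.0, -0.6], [-0.5, 2.1]]
('wrist',) [ 0.5058  0.1151  0.1606 -0.0204  0.0575] 4.42533108417882
[[0.3, -0.1], [0.4, -1.5], [-0.5, -0.4], [-0.7, -0.1], [-3.2, -2.1], [10.3, 4.6], [-0.7, 0.4], [9.5, 8.7]]
```

```bash
sed -i 's/,((I,110-Y,Z),(470,160))//; s/,((O,110-Y,Z),(464,305))/,((73,110,0),(499,352))/' fit.py; python3 fit.py
```

```text
('side', 'wrist') [ 0.5061  0.1152  0.1625 -0.0246  0.0499] 1.6609024221568465
[[0.6, 0.3], [-1.7, 2.7], [-1.9, 1.2], [0.2, -0.2], [0.3, -2.3], [0.4, -2.0], [-2.1, -0.4], [-1.6, -1.2], [-0.6, 1.1], [0.1, 1.1], [0.7, 0.1], [0.3, -0.5], [0.8, 0.4], [-0.7, -0.2], [0.3, 2.8], [-1.5, -6.2]]
('side',) [ 0.5118  0.1192  0.1577 -0.0736  0.0601] 0.9709789513494834
[[1.8, -0.5], [-0.1, 0.9], [-0.5, -0.0], [1.3, -0.6], [0.4, -0.8], [0.6, -0.0], [-1.5, 0.7], [-1.0, -0.6], [-0.5, 2.1]]
('wrist',) [ 0.5061  0.115   0.1614 -0.007   0.052 ] 1.8335899858677056
[[-0.1, 0.3], [0.3, -0.3], [-0.1, -0.4], [-0.0, 0.5], [-0.2, -0.1], [1.0, 3.5], [-0.8, -5.7]]
```

```bash
python3 - <<'E'
from h import *
rows([.449,-.2515,.36],down(np.pi/2+.05),10)
E
```

```text
10 shift [-0.0365 -0.0067  0.0071] turn [ 0.001 -0.004 -0.275] tot [-0.3666 -0.0591  0.0705] [ 0.01 -0.04 -2.75]
```

>>> {"fn": "arm_command", "kwargs": {"plan": [{"tx": -0.0365,"ty": -0.0067,"tz": 0.0071,"ax": 0,"ay": 0,"az": -0.275,"claw": 0.4},{"tx": -0.0365,"ty": -0.0067,"tz": 0.0071,"ax": 0,"ay": 0,"az": -0.275,"claw": 0.4},{"tx": -0.0365,"ty": -0.0067,"tz": 0.0071,"ax": 0,"ay": 0,"az": -0.275,"claw": 0.4},{"tx": -0.0365,"ty": -0.0067,"tz": 0.0071,"ax": 0,"ay": 0,"az": -0.275,"claw": 0.4},{"tx": -0.0365,"ty": -0.0067,"tz": 0.0071,"ax": 0,"ay": 0,"az": -0.275,"claw": 0.4},{"tx": -0.0365,"ty": -0.0067,"tz": 0.0071,"ax": 0,"ay": 0,"az": -0.275,"claw": 0.4},{"tx": -0.0365,"ty": -0.0067,"tz": 0.0071,"ax": 0,"ay": 0,"az": -0.275,"claw": 0.4},{"tx": -0.0365,"ty": -0.0067,"tz": 0.0071,"ax": 0,"ay": 0,"az": -0.275,"claw": 0.4},{"tx": -0.0365,"ty": -0.0067,"tz": 0.0071,"ax": 0,"ay": 0,"az": -0.275,"claw": 0.4},{"tx": -0.0365,"ty": -0.0067,"tz": 0.0071,"ax": 0,"ay": 0,"az": -0.275,"claw": 0.4}]}}

```text
clock: 4.3
tcp_pos: [0.4489, -0.2527, 0.3592]
orientation: [2.163, 2.278, 0.001]
contact_force: [0.6, 0.2, -0.1]
grip_width: 0.0509
gripper_force: 0.0
```

```bash
python3 - <<'E'
from h import *
o=r.get_obs();print(o['clock'],o['tcp_pos'],o['orientation'],o['grip_width'])
look('wrist',['tube_mid','tube_cap','tube_red_mid','rest'],'w3.png')
E
```

```text
4.3 [ 0.4489 -0.2527  0.3592] [2.1631 2.2782 0.0006] 0.05094390001338867
wrist tube_mid [([0.45, -0.2595, 0.0546], 0.96)]
wrist tube_cap [([0.4522, -0.3262, 0.0509], 0.75)]
wrist tube_red_mid [([0.4448, -0.2596, 0.0512], 0.69), ([0.5117, -0.2478, 0.054], 0.6)]
wrist rest [([0.5125, -0.2495, 0.0018], 0.63)]
```

View pics/w3.png

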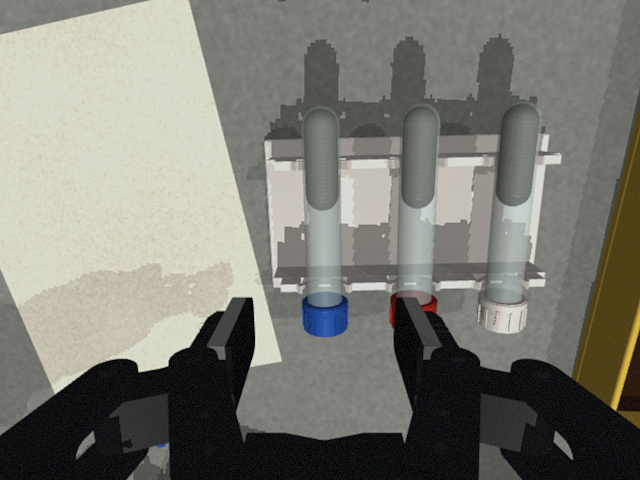

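The blue tube runs from its round end at (321, 106) to its cap, whose rim is at about row 300 and centre at (325, 315). The neighbouring tubes are clear of it.

```bash
python3 - <<'E'
from h import *
T=campose('wrist');m=r.camera_model('wrist')
def at(u,v,z):
    d=T[:3,:3]@np.array([(u-m['cx'])/m['fx'],-(v-m['cy'])/m['fy'],-1]);return T[:3,3]+d*(z-T[2,3])/d[2]
for q in((321,106,.05),(322,206,.05),(325,297,.062),(325.5,316,.05),(325,334,.05)):print(q,at(*q))
rows([.4495,-.253,.210],down(np.pi/2+.05),10)
E
```

```text
(321, 106, 0.05) [ 0.4435 -0.1706  0.05  ]
(322, 206, 0.05) [ 0.4472 -0.2349  0.05  ]
(325, 297, 0.062) [ 0.4523 -0.2961  0.062 ]
(325.5, 316, 0.05) [ 0.4537 -0.3163  0.05  ]
(325, 334, 0.05) [ 0.4541 -0.3309  0.05  ]
10 shift [-0.0002  0.      0.0149] turn [-0.003 -0.004 -0.001] tot [-0.002   0.0004  0.1494] [-0.03 -0.04 -0.01]
```

>>> {"fn": "arm_command", "kwargs": {"plan": [{"tx": 0,"ty": 0,"tz": 0.0156,"ax": 0,"ay": 0,"az": -0.06,"claw": 0.4},{"tx": 0,"ty": 0,"tz": 0.0156,"ax": 0,"ay": 0,"az": -0.06,"claw": 0.4},{"tx": 0,"ty": 0,"tz": 0.0156,"ax": 0,"ay": 0,"az": -0.06,"claw": 0.4},{"tx": 0,"ty": 0,"tz": 0.0156,"ax": 0,"ay": 0,"az": -0.06,"claw": 0.4},{"tx": 0,"ty": 0,"tz": 0.0156,"ax": 0,"ay": 0,"az": -0.06,"claw": 0.4},{"tx": 0,"ty": 0,"tz": 0.0156,"ax": 0,"ay": 0,"az": -0.06,"claw": 0.4},{"tx": 0,"ty": 0,"tz": 0.0156,"ax": 0,"ay": 0,"az": -0.06,"claw": 0.4},{"tx": 0,"ty": 0,"tz": 0.0156,"ax": 0,"ay": 0,"az": -0.06,"claw": 0.4},{"tx": 0,"ty": 0,"tz": 0.0156,"ax": 0,"ay": 0,"az": -0.06,"claw": 0.4},{"tx": 0,"ty": 0,"tz": 0.0156,"ax": 0,"ay": 0,"az": -0.06,"claw": 0.4}]}}

```text
clock: 5.38
tcp_pos: [0.4497, -0.2498, 0.203]
orientation: [-2.15, -2.29, -0.002]
contact_force: [0.2, 0.5, -0.2]
grip_width: 0.051
gripper_force: 0.0
```

>>> {"fn": "arm_command", "kwargs": {"plan": [{"tx": 0,"ty": 0,"tz": 0,"ax": 0,"ay": 0,"az": 0,"claw": 1},{"tx": 0,"ty": 0,"tz": 0,"ax": 0,"ay": 0,"az": 0,"claw": 1},{"tx": 0,"ty": 0,"tz": 0,"ax": 0,"ay": 0,"az": 0,"claw": 1},{"tx": 0,"ty": 0,"tz": 0,"ax": 0,"ay": 0,"az": 0,"claw": 1},{"tx": 0,"ty": 0,"tz": 0,"ax": 0,"ay": 0,"az": 0,"claw": 1},{"tx": 0,"ty": 0,"tz": 0,"ax": 0,"ay": 0,"az": 0,"claw": 1},{"tx": 0,"ty": 0,"tz": 0,"ax": 0,"ay": 0,"az": 0,"claw": 1},{"tx": 0,"ty": 0,"tz": 0,"ax": 0,"ay": 0,"az": 0,"claw": 1},{"tx": 0,"ty": 0,"tz": 0,"ax": 0,"ay": 0,"az": 0,"claw": 1},{"tx": 0,"ty": 0,"tz": 0,"ax": 0,"ay": 0,"az": 0,"claw": 1}], "squeeze": 60}}

```text
clock: 6.22
tcp_pos: [0.4484, -0.2525, 0.204]
orientation: [2.155, 2.285, 0.001]
contact_force: [-0.6, 2.0, 6.1]
grip_width: 0.0236
gripper_force: 59.2
```

Gripped. Lift straight up.

>>> {"fn": "arm_command", "kwargs": {"plan": [{"tx": 0,"ty": 0,"tz": -0.01,"ax": 0,"ay": 0,"az": 0,"claw": 1},{"tx": 0,"ty": 0,"tz": -0.02,"ax": 0,"ay": 0,"az": 0,"claw": 1},{"tx": 0,"ty": 0,"tz": -0.022,"ax": 0,"ay": 0,"az": 0,"claw": 1},{"tx": 0,"ty": 0,"tz": -0.022,"ax": 0,"ay": 0,"az": 0,"claw": 1},{"tx": 0,"ty": 0,"tz": -0.022,"ax": 0,"ay": 0,"az": 0,"claw": 1},{"tx": 0,"ty": 0,"tz": -0.022,"ax": 0,"ay": 0,"az": 0,"claw": 1},{"tx": 0,"ty": 0,"tz": -0.022,"ax": 0,"ay": 0,"az": 0,"claw": 1},{"tx": 0,"ty": 0,"tz": -0.022,"ax": 0,"ay": 0,"az": 0,"claw": 1},{"tx": 0,"ty": 0,"tz": -0.022,"ax": 0,"ay": 0,"az": 0,"claw": 1},{"tx": 0,"ty": 0,"tz": -0.01,"ax": 0,"ay": 0,"az": 0,"claw": 1}]}}

```text
clock: 7.05
tcp_pos: [0.4485, -0.2531, 0.4007]
orientation: [2.154, 2.282, 0.003]
contact_force: [0.0, -1.1, -0.8]
grip_width: 0.0232
gripper_force: 58.8
```

```bash
cat >> h.py <<'E'
NEST=np.array([.506,.115,.165]);YAW=np.pi/2+.05;TILT=.04;GRASP=.154
def over(dx,dz,nest=None):
    "TCP pose with grasp point dx along nest x, dz above"
    W=down(YAW,TILT);n=NEST if nest is None else np.array(nest)
    return n-W[:,0]*dx-W[:,2]*(dz+GRASP),W
E
python3 - <<'E'
from h import *
look('wrist',['tube_mid','tube_cap'],'w4.png')
print(r.get_obs()['tcp_pos'],r.get_obs()['contact_force'])
p,W=over(.006,.075);print(p);rows(p,W,10)
E
```

```text
wrist tube_mid [([0.4495, -0.2602, 0.2499], 0.76)]
wrist tube_cap []
[ 0.4482 -0.2523  0.3979] [-0.0548 -0.2311 -1.0434]
[0.5154 0.1095 0.3938]
10 shift [0.0358 0.0087 0.0003] turn [0.238 0.002 0.049] tot [0.3573 0.0883 0.0042] [2.38 0.02 0.49]
```

>>> {"fn": "arm_command", "kwargs": {"plan": [{"tx": 0.0358,"ty": 0.0087,"tz": 0.0003,"ax": 0.238,"ay": 0,"az": 0.049,"claw": 1},{"tx": 0.0358,"ty": 0.0087,"tz": 0.0003,"ax": 0.238,"ay": 0,"az": 0.049,"claw": 1},{"tx": 0.0358,"ty": 0.0087,"tz": 0.0003,"ax": 0.238,"ay": 0,"az": 0.049,"claw": 1},{"tx": 0.0358,"ty": 0.0087,"tz": 0.0003,"ax": 0.238,"ay": 0,"az": 0.049,"claw": 1},{"tx": 0.0358,"ty": 0.0087,"tz": 0.0003,"ax": 0.238,"ay": 0,"az": 0.049,"claw": 1},{"tx": 0.0358,"ty": 0.0087,"tz": 0.0003,"ax": 0.238,"ay": 0,"az": 0.049,"claw": 1},{"tx": 0.0358,"ty": 0.0087,"tz": 0.0003,"ax": 0.238,"ay": 0,"az": 0.049,"claw": 1},{"tx": 0.0358,"ty": 0.0087,"tz": 0.0003,"ax": 0.238,"ay": 0,"az": 0.049,"claw": 1},{"tx": 0.0358,"ty": 0.0087,"tz": 0.0003,"ax": 0.238,"ay": 0,"az": 0.049,"claw": 1},{"tx": 0.0358,"ty": 0.0087,"tz": 0.0003,"ax": 0.238,"ay": 0,"az": 0.049,"claw": 1}]}}

```text
clock: 8.03
tcp_pos: [0.5149, 0.1116, 0.3912]
orientation: [-2.145, -2.254, 0.051]
contact_force: [1.2, 0.2, -0.5]
grip_width: 0.0231
gripper_force: 58.8
```

```bash
python3 - <<'E'
from h import *
o=r.get_obs();print(o['tcp_pos'],o['orientation'],o['contact_force'])
p,W=over(.006,.035);rows(p,W,10)
look('wrist',['nest','tube_mid','clip_outer','clip_inner'])
look('side',['nest','tube_mid','tube_cap','clip_outer','clip_inner'],'side2.png')
look('top',['tube_mid','tube_cap','nest'],'top2.png')
a=cv2.imread('pics/side2.png')[130:250,240:400]
cv2.imwrite('pics/c2.png',cv2.resize(a,None,fx=5,fy=5,interpolation=cv2.INTER_CUBIC))
E
```

```text
[0.5149 0.1116 0.3912] [-2.1445 -2.2541  0.0512] [ 1.1622  0.2283 -0.5317]
10 shift [-0.0002  0.      0.0037] turn [-0.026  0.006 -0.001] tot [-0.0022  0.0005  0.0374] [-0.26  0.06 -0.01]
wrist nest []
wrist tube_mid [([0.5057, 0.1017, 0.2418], 0.72)]
wrist clip_outer []
wrist clip_inner []
side nest [([0.5048, 0.1121, 0.1735], 0.71), ([0.5065, 0.104, 0.2309], 0.69)]
side tube_mid [([0.5096, 0.1083, 0.2343], 0.93)]
side tube_cap [([0.5084, 0.034, 0.2364], 0.64)]
side clip_outer [([0.5029, 0.0704, 0.1696], 0.74)]
side clip_inner [([0.5043, 0.1538, 0.1679], 0.69)]
top tube_mid []
top tube_cap []
top nest []
```

View pics/c2.png

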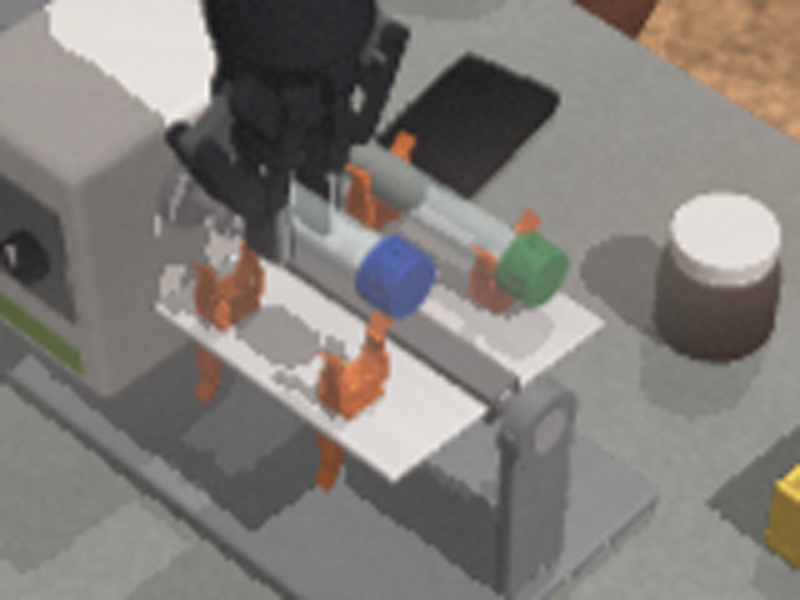

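The side view shows the tube held level over the empty clips, blue cap towards the post at (395, 277), shifted a few mm outward as intended. Descending to just above the jaws.

>>> {"fn": "arm_command", "kwargs": {"plan": [{"tx": -0.0005,"ty": 0,"tz": 0.0037,"ax": 0,"ay": 0,"az": 0,"claw": 1},{"tx": -0.0005,"ty": 0,"tz": 0.0037,"ax": 0,"ay": 0,"az": 0,"claw": 1},{"tx": -0.0005,"ty": 0,"tz": 0.0037,"ax": 0,"ay": 0,"az": 0,"claw": 1},{"tx": -0.0005,"ty": 0,"tz": 0.0037,"ax": 0,"ay": 0,"az": 0,"claw": 1},{"tx": -0.0005,"ty": 0,"tz": 0.0037,"ax": 0,"ay": 0,"az": 0,"claw": 1},{"tx": -0.0005,"ty": 0,"tz": 0.0037,"ax": 0,"ay": 0,"az": 0,"claw": 1},{"tx": -0.0005,"ty": 0,"tz": 0.0037,"ax": 0,"ay": 0,"az": 0,"claw": 1},{"tx": -0.0005,"ty": 0,"tz": 0.0037,"ax": 0,"ay": 0,"az": 0,"claw": 1},{"tx": 0,"ty": 0,"tz": 0.0037,"ax": 0,"ay": 0,"az": 0,"claw": 1},{"tx": 0,"ty": 0,"tz": 0.0037,"ax": 0,"ay": 0,"az": 0,"claw": 1}]}}

```text
clock: 9.62
tcp_pos: [0.5142, 0.1057, 0.3557]
orientation: [-2.146, -2.255, 0.047]
contact_force: [-0.2, -0.5, -0.9]
grip_width: 0.0235
gripper_force: 58.8
```

```bash
python3 - <<'E'
from h import *
o=r.get_obs();print(o['tcp_pos'],o['orientation'],o['contact_force'],o['moment'])
for d in (.03,.02,.01,0):
    p,W=over(.008,d);print(d,p)
rows(*over(.008,.02),10)
look('side',['nest','tube_mid','tube_cap','clip_outer','clip_inner'],'side3.png')
a=cv2.imread('pics/side3.png')[130:250,240:400]
cv2.imwrite('pics/c3.png',cv2.resize(a,None,fx=5,fy=5,interpolation=cv2.INTER_CUBIC))
E
```

```text
[0.5142 0.1057 0.3557] [-2.1456 -2.2551  0.047 ] [-0.1503 -0.4954 -0.889 ] [ 0.0498 -0.0173  0.0079]
0.03 [0.5137 0.1074 0.3489]
0.02 [0.5133 0.1074 0.3389]
0.01 [0.5129 0.1073 0.3289]
0 [0.5126 0.1073 0.3189]
10 shift [ 0.0002 -0.      0.0017] turn [-0.009  0.001 -0.002] tot [ 0.0017 -0.      0.0168] [-0.09  0.01 -0.02]
side nest [([0.5079, 0.1151, 0.173], 0.64)]
side tube_mid [([0.5069, 0.1033, 0.1957], 0.59)]
side tube_cap [([0.5127, 0.0309, 0.1991], 0.65), ([0.5561, 0.1136, 0.1342], 0.19)]
side clip_outer [([0.505, 0.0715, 0.1654], 0.62)]
side clip_inner [([0.5006, 0.1522, 0.1666], 0.97)]
```

View pics/c3.png

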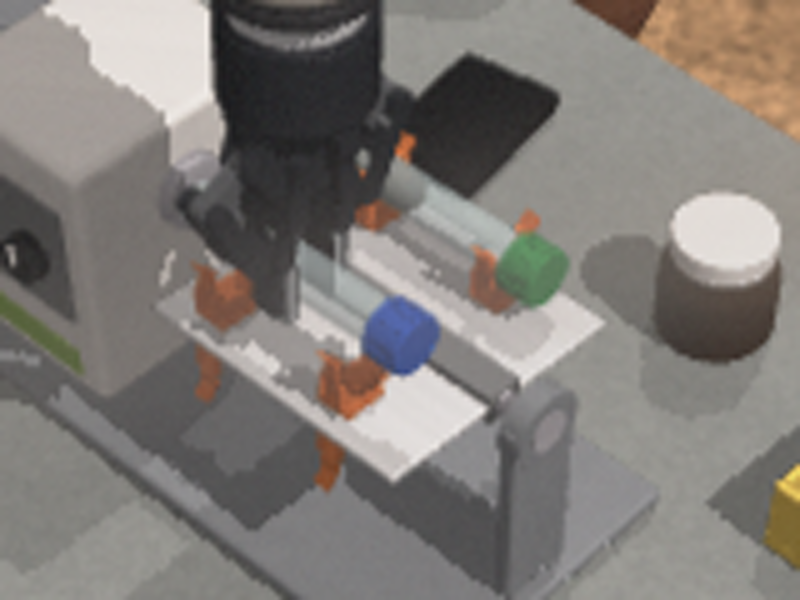

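The side view shows the tube just above the jaws, with the cap clear outside the outer clip and nothing touching yet. Pressing in small steps and watching the force.

>>> {"fn": "arm_command", "kwargs": {"plan": [{"tx": 0.0005,"ty": 0,"tz": 0.0015,"ax": 0,"ay": 0,"az": 0,"claw": 1},{"tx": 0.0005,"ty": 0,"tz": 0.0015,"ax": 0,"ay": 0,"az": 0,"claw": 1},{"tx": 0.0005,"ty": 0,"tz": 0.0015,"ax": 0,"ay": 0,"az": 0,"claw": 1},{"tx": 0.0005,"ty": 0,"tz": 0.0015,"ax": 0,"ay": 0,"az": 0,"claw": 1},{"tx": 0,"ty": 0,"tz": 0.0015,"ax": 0,"ay": 0,"az": 0,"claw": 1},{"tx": 0,"ty": 0,"tz": 0.0015,"ax": 0,"ay": 0,"az": 0,"claw": 1},{"tx": 0,"ty": 0,"tz": 0.0015,"ax": 0,"ay": 0,"az": 0,"claw": 1},{"tx": 0,"ty": 0,"tz": 0.0015,"ax": 0,"ay": 0,"az": 0,"claw": 1},{"tx": 0,"ty": 0,"tz": 0,"ax": 0,"ay": 0,"az": 0,"claw": 1},{"tx": 0,"ty": 0,"tz": 0,"ax": 0,"ay": 0,"az": 0,"claw": 1}], "squeeze": 80}}

```text
clock: 10.75
tcp_pos: [0.5135, 0.1077, 0.344]
orientation: [-2.146, -2.255, 0.047]
contact_force: [0.2, 0.1, -0.2]
grip_width: 0.0226
gripper_force: 78.2
```

>>> {"fn": "arm_command", "kwargs": {"plan": [{"tx": 0,"ty": 0,"tz": 0.001,"ax": 0,"ay": 0,"az": 0,"claw": 1},{"tx": 0,"ty": 0,"tz": 0.001,"ax": 0,"ay": 0,"az": 0,"claw": 1},{"tx": 0,"ty": 0,"tz": 0.001,"ax": 0,"ay": 0,"az": 0,"claw": 1},{"tx": 0,"ty": 0,"tz": 0.001,"ax": 0,"ay": 0,"az": 0,"claw": 1},{"tx": 0,"ty": 0,"tz": 0,"ax": 0,"ay": 0,"az": 0,"claw": 1},{"tx": 0,"ty": 0,"tz": 0,"ax": 0,"ay": 0,"az": 0,"claw": 1},{"tx": 0,"ty": 0,"tz": 0,"ax": 0,"ay": 0,"az": 0,"claw": 1},{"tx": 0,"ty": 0,"tz": 0,"ax": 0,"ay": 0,"az": 0,"claw": 1},{"tx": 0,"ty": 0,"tz": 0,"ax": 0,"ay": 0,"az": 0,"claw": 1},{"tx": 0,"ty": 0,"tz": 0,"ax": 0,"ay": 0,"az": 0,"claw": 1}]}}

```text
clock: 11.58
tcp_pos: [0.5134, 0.1077, 0.3401]
orientation: [-2.146, -2.255, 0.047]
contact_force: [0.1, -0.2, -0.5]
grip_width: 0.023
gripper_force: 78.2
```

>>> {"fn": "arm_command", "kwargs": {"plan": [{"tx": 0,"ty": 0,"tz": 0.001,"ax": 0,"ay": 0,"az": 0,"claw": 1},{"tx": 0,"ty": 0,"tz": 0.001,"ax": 0,"ay": 0,"az": 0,"claw": 1},{"tx": 0,"ty": 0,"tz": 0.001,"ax": 0,"ay": 0,"az": 0,"claw": 1},{"tx": 0,"ty": 0,"tz": 0.001,"ax": 0,"ay": 0,"az": 0,"claw": 1},{"tx": 0,"ty": 0,"tz": 0,"ax": 0,"ay": 0,"az": 0,"claw": 1},{"tx": 0,"ty": 0,"tz": 0,"ax": 0,"ay": 0,"az": 0,"claw": 1},{"tx": 0,"ty": 0,"tz": 0,"ax": 0,"ay": 0,"az": 0,"claw": 1},{"tx": 0,"ty": 0,"tz": 0,"ax": 0,"ay": 0,"az": 0,"claw": 1},{"tx": 0,"ty": 0,"tz": 0,"ax": 0,"ay": 0,"az": 0,"claw": 1},{"tx": 0,"ty": 0,"tz": 0,"ax": 0,"ay": 0,"az": 0,"claw": 1}]}}

```text
clock: 12.42
tcp_pos: [0.5131, 0.1077, 0.3361]
orientation: [-2.145, -2.255, 0.047]
contact_force: [-1.5, -1.1, 1.2]
grip_width: 0.0229
gripper_force: 78.8
```

>>> {"fn": "arm_command", "kwargs": {"plan": [{"tx": 0,"ty": 0,"tz": 0.001,"ax": 0,"ay": 0,"az": 0,"claw": 1},{"tx": 0,"ty": 0,"tz": 0.001,"ax": 0,"ay": 0,"az": 0,"claw": 1},{"tx": 0,"ty": 0,"tz": 0.001,"ax": 0,"ay": 0,"az": 0,"claw": 1},{"tx": 0,"ty": 0,"tz": 0,"ax": 0,"ay": 0,"az": 0,"claw": 1},{"tx": 0,"ty": 0,"tz": 0,"ax": 0,"ay": 0,"az": 0,"claw": 1},{"tx": 0,"ty": 0,"tz": 0,"ax": 0,"ay": 0,"az": 0,"claw": 1},{"tx": 0,"ty": 0,"tz": 0,"ax": 0,"ay": 0,"az": 0,"claw": 1},{"tx": 0,"ty": 0,"tz": 0,"ax": 0,"ay": 0,"az": 0,"claw": 1},{"tx": 0,"ty": 0,"tz": 0,"ax": 0,"ay": 0,"az": 0,"claw": 1},{"tx": 0,"ty": 0,"tz": 0,"ax": 0,"ay": 0,"az": 0,"claw": 1}]}}

```text
clock: 13.25
tcp_pos: [0.5124, 0.1076, 0.3331]
orientation: [-2.144, -2.254, 0.05]
contact_force: [-6.6, 0.1, 6.3]
grip_width: 0.0233
gripper_force: 79.4
```

The sideways force is about -6.6 N in x, so the tube is riding on the far jaw. Backing off 1 mm and shifting towards the robot.

>>> {"fn": "arm_command", "kwargs": {"plan": [{"tx": 0,"ty": 0,"tz": -0.002,"ax": 0,"ay": 0,"az": 0,"claw": 1},{"tx": 0,"ty": -0.001,"tz": 0,"ax": 0,"ay": 0,"az": 0,"claw": 1},{"tx": 0,"ty": -0.001,"tz": 0,"ax": 0,"ay": 0,"az": 0,"claw": 1},{"tx": 0,"ty": -0.0005,"tz": 0,"ax": 0,"ay": 0,"az": 0,"claw": 1},{"tx": 0,"ty": 0,"tz": 0.001,"ax": 0,"ay": 0,"az": 0,"claw": 1},{"tx": 0,"ty": 0,"tz": 0.001,"ax": 0,"ay": 0,"az": 0,"claw": 1},{"tx": 0,"ty": 0,"tz": 0,"ax": 0,"ay": 0,"az": 0,"claw": 1},{"tx": 0,"ty": 0,"tz": 0,"ax": 0,"ay": 0,"az": 0,"claw": 1},{"tx": 0,"ty": 0,"tz": 0,"ax": 0,"ay": 0,"az": 0,"claw": 1},{"tx": 0,"ty": 0,"tz": 0,"ax": 0,"ay": 0,"az": 0,"claw": 1}]}}

```text
clock: 14.08
tcp_pos: [0.5106, 0.1076, 0.3332]
orientation: [-2.146, -2.255, 0.047]
contact_force: [-0.5, -0.4, 2.7]
grip_width: 0.0229
gripper_force: 78.9
```

```bash
python3 - <<'E'
from h import *
o=r.get_obs();print(o['tcp_pos'],o['contact_force'],o['moment'])
E
```

```text
[0.5106 0.1076 0.3332] [-0.4965 -0.3508  2.7321] [ 0.0143  0.0701 -0.207 ]
```

>>> {"fn": "arm_command", "kwargs": {"plan": [{"tx": 0,"ty": 0,"tz": 0.001,"ax": 0,"ay": 0,"az": 0,"claw": 1},{"tx": 0,"ty": 0,"tz": 0.001,"ax": 0,"ay": 0,"az": 0,"claw": 1},{"tx": 0,"ty": 0,"tz": 0.001,"ax": 0,"ay": 0,"az": 0,"claw": 1},{"tx": 0,"ty": 0,"tz": 0,"ax": 0,"ay": 0,"az": 0,"claw": 1},{"tx": 0,"ty": 0,"tz": 0,"ax": 0,"ay": 0,"az": 0,"claw": 1},{"tx": 0,"ty": 0,"tz": 0,"ax": 0,"ay": 0,"az": 0,"claw": 1},{"tx": 0,"ty": 0,"tz": 0,"ax": 0,"ay": 0,"az": 0,"claw": 1},{"tx": 0,"ty": 0,"tz": 0,"ax": 0,"ay": 0,"az": 0,"claw": 1},{"tx": 0,"ty": 0,"tz": 0,"ax": 0,"ay": 0,"az": 0,"claw": 1},{"tx": 0,"ty": 0,"tz": 0,"ax": 0,"ay": 0,"az": 0,"claw": 1}]}}

```text
clock: 14.92
tcp_pos: [0.5094, 0.1075, 0.3298]
orientation: [-2.144, -2.254, 0.051]
contact_force: [-5.3, -0.2, 6.3]
grip_width: 0.0233
gripper_force: 79.2
```

>>> {"fn": "arm_command", "kwargs": {"plan": [{"tx": 0,"ty": 0,"tz": 0.001,"ax": 0,"ay": 0,"az": 0,"claw": 1},{"tx": 0,"ty": 0,"tz": 0.001,"ax": 0,"ay": 0,"az": 0,"claw": 1},{"tx": 0,"ty": 0,"tz": 0,"ax": 0,"ay": 0,"az": 0,"claw": 1},{"tx": 0,"ty": 0,"tz": 0,"ax": 0,"ay": 0,"az": 0,"claw": 1},{"tx": 0,"ty": 0,"tz": 0,"ax": 0,"ay": 0,"az": 0,"claw": 1},{"tx": 0,"ty": 0,"tz": 0,"ax": 0,"ay": 0,"az": 0,"claw": 1},{"tx": 0,"ty": 0,"tz": 0,"ax": 0,"ay": 0,"az": 0,"claw": 1},{"tx": 0,"ty": 0,"tz": 0,"ax": 0,"ay": 0,"az": 0,"claw": 1},{"tx": 0,"ty": 0,"tz": 0,"ax": 0,"ay": 0,"az": 0,"claw": 1},{"tx": 0,"ty": 0,"tz": 0,"ax": 0,"ay": 0,"az": 0,"claw": 1}]}}

```text
clock: 15.75
tcp_pos: [0.5095, 0.1075, 0.3281]
orientation: [-2.144, -2.254, 0.05]
contact_force: [-6.2, -0.1, 8.1]
grip_width: 0.0228
gripper_force: 79.7
```

The paddle swings towards the robot as it gives, so I follow it sideways.

>>> {"fn": "arm_command", "kwargs": {"plan": [{"tx": 0,"ty": -0.001,"tz": 0,"ax": 0,"ay": 0,"az": 0,"claw": 1},{"tx": 0,"ty": -0.001,"tz": 0,"ax": 0,"ay": 0,"az": 0,"claw": 1},{"tx": 0,"ty": -0.0005,"tz": 0,"ax": 0,"ay": 0,"az": 0,"claw": 1},{"tx": 0,"ty": 0,"tz": 0,"ax": 0,"ay": 0,"az": 0,"claw": 1},{"tx": 0,"ty": 0,"tz": 0,"ax": 0,"ay": 0,"az": 0,"claw": 1},{"tx": 0,"ty": 0,"tz": 0,"ax": 0,"ay": 0,"az": 0,"claw": 1},{"tx": 0,"ty": 0,"tz": 0,"ax": 0,"ay": 0,"az": 0,"claw": 1},{"tx": 0,"ty": 0,"tz": 0,"ax": 0,"ay": 0,"az": 0,"claw": 1},{"tx": 0,"ty": 0,"tz": 0,"ax": 0,"ay": 0,"az": 0,"claw": 1},{"tx": 0,"ty": 0,"tz": 0,"ax": 0,"ay": 0,"az": 0,"claw": 1}]}}

```text
clock: 16.58
tcp_pos: [0.5082, 0.1075, 0.3284]
orientation: [-2.146, -2.256, 0.046]
contact_force: [3.7, -0.2, 0.6]
grip_width: 0.0231
gripper_force: 78.9
```

>>> {"fn": "arm_command", "kwargs": {"plan": [{"tx": 0,"ty": 0,"tz": 0.001,"ax": 0,"ay": 0,"az": 0,"claw": 1},{"tx": 0,"ty": 0,"tz": 0.001,"ax": 0,"ay": 0,"az": 0,"claw": 1},{"tx": 0,"ty": 0,"tz": 0,"ax": 0,"ay": 0,"az": 0,"claw": 1},{"tx": 0,"ty": 0,"tz": 0,"ax": 0,"ay": 0,"az": 0,"claw": 1},{"tx": 0,"ty": 0,"tz": 0,"ax": 0,"ay": 0,"az": 0,"claw": 1},{"tx": 0,"ty": 0,"tz": 0,"ax": 0,"ay": 0,"az": 0,"claw": 1},{"tx": 0,"ty": 0,"tz": 0,"ax": 0,"ay": 0,"az": 0,"claw": 1},{"tx": 0,"ty": 0,"tz": 0,"ax": 0,"ay": 0,"az": 0,"claw": 1},{"tx": 0,"ty": 0,"tz": 0,"ax": 0,"ay": 0,"az": 0,"claw": 1},{"tx": 0,"ty": 0,"tz": 0,"ax": 0,"ay": 0,"az": 0,"claw": 1}]}}

```text
clock: 17.42
tcp_pos: [0.5082, 0.1074, 0.3272]
orientation: [-2.146, -2.255, 0.045]
contact_force: [0.7, 0.2, 8.1]
grip_width: 0.023
gripper_force: 79.6
```

```bash
python3 - <<'E'
from h import *
o=r.get_obs();print(o['tcp_pos'],o['contact_force'],o['moment'])
look('side',['nest','tube_mid','tube_cap','clip_outer','clip_inner'],'side4.png')
a=cv2.imread('pics/side4.png')[150:240,260:380]
cv2.imwrite('pics/c4.png',cv2.resize(a,None,fx=6,fy=6,interpolation=cv2.INTER_CUBIC))
E
```

```text
[0.5082 0.1074 0.3272] [0.7034 0.1603 8.058 ] [ 0.1204 -0.1981 -0.1714]
side nest [([0.5034, 0.1106, 0.1686], 0.61)]
side tube_mid [([0.502, 0.1016, 0.1709], 0.84), ([0.3298, 0.3831, -0.0039], 0.25)]
side tube_cap [([0.5056, 0.0336, 0.1718], 0.88)]
side clip_outer [([0.5016, 0.0692, 0.1618], 0.62)]
side clip_inner [([0.4996, 0.155, 0.1639], 0.56)]
```

View pics/c4.png

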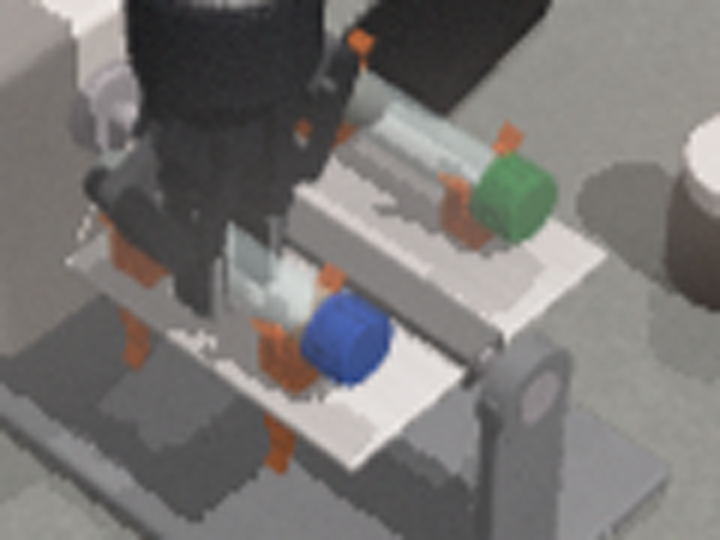

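The tube sits between the jaws of both clips, with the cap at (345, 338) outside the outer clip, and the force is centred. I carry on pressing.

>>> {"fn": "arm_command", "kwargs": {"plan": [{"tx": 0,"ty": 0,"tz": 0.001,"ax": 0,"ay": 0,"az": 0,"claw": 1},{"tx": 0,"ty": 0,"tz": 0.001,"ax": 0,"ay": 0,"az": 0,"claw": 1},{"tx": 0,"ty": 0,"tz": 0,"ax": 0,"ay": 0,"az": 0,"claw": 1},{"tx": 0,"ty": 0,"tz": 0,"ax": 0,"ay": 0,"az": 0,"claw": 1},{"tx": 0,"ty": 0,"tz": 0,"ax": 0,"ay": 0,"az": 0,"claw": 1},{"tx": 0,"ty": 0,"tz": 0,"ax": 0,"ay": 0,"az": 0,"claw": 1},{"tx": 0,"ty": 0,"tz": 0,"ax": 0,"ay": 0,"az": 0,"claw": 1},{"tx": 0,"ty": 0,"tz": 0,"ax": 0,"ay": 0,"az": 0,"claw": 1},{"tx": 0,"ty": 0,"tz": 0,"ax": 0,"ay": 0,"az": 0,"claw": 1},{"tx": 0,"ty": 0,"tz": 0,"ax": 0,"ay": 0,"az": 0,"claw": 1}]}}

```text
clock: 18.55
tcp_pos: [0.5082, 0.1075, 0.325]
orientation: [-2.146, -2.255, 0.045]
contact_force: [2.0, -0.1, 6.1]
grip_width: 0.023
gripper_force: 79.5
```

>>> {"fn": "arm_command", "kwargs": {"plan": [{"tx": 0,"ty": 0,"tz": 0.001,"ax": 0,"ay": 0,"az": 0,"claw": 1},{"tx": 0,"ty": 0,"tz": 0.001,"ax": 0,"ay": 0,"az": 0,"claw": 1},{"tx": 0,"ty": 0,"tz": 0,"ax": 0,"ay": 0,"az": 0,"claw": 1},{"tx": 0,"ty": 0,"tz": 0,"ax": 0,"ay": 0,"az": 0,"claw": 1},{"tx": 0,"ty": 0,"tz": 0,"ax": 0,"ay": 0,"az": 0,"claw": 1},{"tx": 0,"ty": 0,"tz": 0,"ax": 0,"ay": 0,"az": 0,"claw": 1},{"tx": 0,"ty": 0,"tz": 0,"ax": 0,"ay": 0,"az": 0,"claw": 1},{"tx": 0,"ty": 0,"tz": 0,"ax": 0,"ay": 0,"az": 0,"claw": 1},{"tx": 0,"ty": 0,"tz": 0,"ax": 0,"ay": 0,"az": 0,"claw": 1},{"tx": 0,"ty": 0,"tz": 0,"ax": 0,"ay": 0,"az": 0,"claw": 1}]}}

```text
clock: 19.38
tcp_pos: [0.5081, 0.1075, 0.3226]
orientation: [-2.146, -2.256, 0.045]
contact_force: [5.7, -0.0, 2.4]
grip_width: 0.0232
gripper_force: 79.1
```

>>> {"fn": "arm_command", "kwargs": {"plan": [{"tx": 0,"ty": 0.0008,"tz": 0.0005,"ax": 0,"ay": 0,"az": 0,"claw": 1},{"tx": 0,"ty": 0.0007,"tz": 0.0005,"ax": 0,"ay": 0,"az": 0,"claw": 1},{"tx": 0,"ty": 0,"tz": 0,"ax": 0,"ay": 0,"az": 0,"claw": 1},{"tx": 0,"ty": 0,"tz": 0,"ax": 0,"ay": 0,"az": 0,"claw": 1},{"tx": 0,"ty": 0,"tz": 0,"ax": 0,"ay": 0,"az": 0,"claw": 1},{"tx": 0,"ty": 0,"tz": 0,"ax": 0,"ay": 0,"az": 0,"claw": 1},{"tx": 0,"ty": 0,"tz": 0,"ax": 0,"ay": 0,"az": 0,"claw": 1},{"tx": 0,"ty": 0,"tz": 0,"ax": 0,"ay": 0,"az": 0,"claw": 1},{"tx": 0,"ty": 0,"tz": 0,"ax": 0,"ay": 0,"az": 0,"claw": 1},{"tx": 0,"ty": 0,"tz": 0,"ax": 0,"ay": 0,"az": 0,"claw": 1}]}}

```text
clock: 20.22
tcp_pos: [0.5089, 0.1075, 0.321]
orientation: [-2.145, -2.255, 0.048]
contact_force: [2.6, 0.4, -5.5]
grip_width: 0.023
gripper_force: 78.4
```

>>> {"fn": "arm_command", "kwargs": {"plan": [{"tx": 0,"ty": 0,"tz": 0.001,"ax": 0,"ay": 0,"az": 0,"claw": 1},{"tx": 0,"ty": 0,"tz": 0.001,"ax": 0,"ay": 0,"az": 0,"claw": 1},{"tx": 0,"ty": 0,"tz": 0,"ax": 0,"ay": 0,"az": 0,"claw": 1},{"tx": 0,"ty": 0,"tz": 0,"ax": 0,"ay": 0,"az": 0,"claw": 1},{"tx": 0,"ty": 0,"tz": 0,"ax": 0,"ay": 0,"az": 0,"claw": 1},{"tx": 0,"ty": 0,"tz": 0,"ax": 0,"ay": 0,"az": 0,"claw": 1},{"tx": 0,"ty": 0,"tz": 0,"ax": 0,"ay": 0,"az": 0,"claw": 1},{"tx": 0,"ty": 0,"tz": 0,"ax": 0,"ay": 0,"az": 0,"claw": 1},{"tx": 0,"ty": 0,"tz": 0,"ax": 0,"ay": 0,"az": 0,"claw": 1},{"tx": 0,"ty": 0,"tz": 0,"ax": 0,"ay": 0,"az": 0,"claw": 1}]}}

```text
clock: 21.05
tcp_pos: [0.5089, 0.1074, 0.3192]
orientation: [-2.145, -2.255, 0.047]
contact_force: [1.3, 0.3, -1.6]
grip_width: 0.0226
gripper_force: 78.7
```

```bash
python3 - <<'E'
from h import *
o=r.get_obs();print(o['tcp_pos'],o['contact_force'],o['moment'])
look('side',['nest','tube_mid','tube_cap','clip_outer','clip_inner'],'side5.png')
E
```

```text
[0.5089 0.1074 0.3192] [ 1.3092  0.2683 -1.5673] [-0.0477 -0.3508 -0.3292]
side nest [([0.504, 0.1111, 0.1661], 0.84)]
side tube_mid [([0.5036, 0.1042, 0.1605], 0.86)]
side tube_cap [([0.503, 0.0306, 0.1651], 0.79)]
side clip_outer [([0.4982, 0.0697, 0.1602], 0.57)]
side clip_inner [([0.4977, 0.1545, 0.1647], 0.9)]
```

The force flipped to a downward pull, so it has snapped in. I press on gently until it bears firmly on the floor.

>>> {"fn": "arm_command", "kwargs": {"plan": [{"tx": 0,"ty": 0,"tz": 0.001,"ax": 0,"ay": 0,"az": 0,"claw": 1},{"tx": 0,"ty": 0,"tz": 0.0005,"ax": 0,"ay": 0,"az": 0,"claw": 1},{"tx": 0,"ty": 0,"tz": 0,"ax": 0,"ay": 0,"az": 0,"claw": 1},{"tx": 0,"ty": 0,"tz": 0,"ax": 0,"ay": 0,"az": 0,"claw": 1},{"tx": 0,"ty": 0,"tz": 0,"ax": 0,"ay": 0,"az": 0,"claw": 1},{"tx": 0,"ty": 0,"tz": 0,"ax": 0,"ay": 0,"az": 0,"claw": 1},{"tx": 0,"ty": 0,"tz": 0,"ax": 0,"ay": 0,"az": 0,"claw": 1},{"tx": 0,"ty": 0,"tz": 0,"ax": 0,"ay": 0,"az": 0,"claw": 1},{"tx": 0,"ty": 0,"tz": 0,"ax": 0,"ay": 0,"az": 0,"claw": 1},{"tx": 0,"ty": 0,"tz": 0,"ax": 0,"ay": 0,"az": 0,"claw": 1}]}}

```text
clock: 22.18
tcp_pos: [0.5089, 0.1074, 0.3185]
orientation: [-2.145, -2.255, 0.047]
contact_force: [-2.9, -0.1, 7.2]
grip_width: 0.0227
gripper_force: 79.7
```

>>> {"fn": "arm_command", "kwargs": {"plan": [{"tx": 0,"ty": 0,"tz": 0.0005,"ax": 0,"ay": 0,"az": 0,"claw": 1},{"tx": 0,"ty": 0,"tz": 0.0005,"ax": 0,"ay": 0,"az": 0,"claw": 1},{"tx": 0,"ty": 0,"tz": 0,"ax": 0,"ay": 0,"az": 0,"claw": 1},{"tx": 0,"ty": 0,"tz": 0,"ax": 0,"ay": 0,"az": 0,"claw": 1},{"tx": 0,"ty": 0,"tz": 0,"ax": 0,"ay": 0,"az": 0,"claw": 1},{"tx": 0,"ty": 0,"tz": 0,"ax": 0,"ay": 0,"az": 0,"claw": 1},{"tx": 0,"ty": 0,"tz": 0,"ax": 0,"ay": 0,"az": 0,"claw": 1},{"tx": 0,"ty": 0,"tz": 0,"ax": 0,"ay": 0,"az": 0,"claw": 1},{"tx": 0,"ty": 0,"tz": 0,"ax": 0,"ay": 0,"az": 0,"claw": 1},{"tx": 0,"ty": 0,"tz": 0,"ax": 0,"ay": 0,"az": 0,"claw": 1}]}}

```text
clock: 23.02
tcp_pos: [0.509, 0.1073, 0.3182]
orientation: [-2.145, -2.254, 0.046]
contact_force: [-6.6, -0.7, 15.5]
grip_width: 0.0228
gripper_force: 80.5
```

It bears firmly at about 15 N, so it is home. I relieve the pressure and slide the tube along towards the housing.

>>> {"fn": "arm_command", "kwargs": {"plan": [{"tx": 0,"ty": -0.0005,"tz": -0.001,"ax": 0,"ay": 0,"az": 0,"claw": 1},{"tx": 0,"ty": 0,"tz": -0.0005,"ax": 0,"ay": 0,"az": 0,"claw": 1},{"tx": 0.001,"ty": 0,"tz": 0,"ax": 0,"ay": 0,"az": 0,"claw": 1},{"tx": 0.001,"ty": 0,"tz": 0,"ax": 0,"ay": 0,"az": 0,"claw": 1},{"tx": 0.001,"ty": 0,"tz": 0,"ax": 0,"ay": 0,"az": 0,"claw": 1},{"tx": 0,"ty": 0,"tz": 0,"ax": 0,"ay": 0,"az": 0,"claw": 1},{"tx": 0,"ty": 0,"tz": 0,"ax": 0,"ay": 0,"az": 0,"claw": 1},{"tx": 0,"ty": 0,"tz": 0,"ax": 0,"ay": 0,"az": 0,"claw": 1},{"tx": 0,"ty": 0,"tz": 0,"ax": 0,"ay": 0,"az": 0,"claw": 1},{"tx": 0,"ty": 0,"tz": 0,"ax": 0,"ay": 0,"az": 0,"claw": 1}]}}

```text
clock: 23.85
tcp_pos: [0.5086, 0.1106, 0.3186]
orientation: [-2.146, -2.255, 0.046]
contact_force: [-0.0, -1.1, 5.2]
grip_width: 0.0229
gripper_force: 79.3
```

>>> {"fn": "arm_command", "kwargs": {"plan": [{"tx": 0.001,"ty": 0,"tz": 0,"ax": 0,"ay": 0,"az": 0,"claw": 1},{"tx": 0.001,"ty": 0,"tz": 0,"ax": 0,"ay": 0,"az": 0,"claw": 1},{"tx": 0,"ty": 0,"tz": 0,"ax": 0,"ay": 0,"az": 0,"claw": 1},{"tx": 0,"ty": 0,"tz": 0,"ax": 0,"ay": 0,"az": 0,"claw": 1},{"tx": 0,"ty": 0,"tz": 0,"ax": 0,"ay": 0,"az": 0,"claw": 1},{"tx": 0,"ty": 0,"tz": 0,"ax": 0,"ay": 0,"az": 0,"claw": 1},{"tx": 0,"ty": 0,"tz": 0,"ax": 0,"ay": 0,"az": 0,"claw": 1},{"tx": 0,"ty": 0,"tz": 0,"ax": 0,"ay": 0,"az": 0,"claw": 1},{"tx": 0,"ty": 0,"tz": 0,"ax": 0,"ay": 0,"az": 0,"claw": 1},{"tx": 0,"ty": 0,"tz": 0,"ax": 0,"ay": 0,"az": 0,"claw": 1}]}}

```text
clock: 24.68
tcp_pos: [0.5085, 0.1126, 0.3186]
orientation: [-2.146, -2.255, 0.046]
contact_force: [-0.5, -0.8, 6.0]
grip_width: 0.0229
gripper_force: 79.3
```

>>> {"fn": "arm_command", "kwargs": {"plan": [{"tx": 0.001,"ty": 0,"tz": -0.0003,"ax": 0,"ay": 0,"az": 0,"claw": 1},{"tx": 0.001,"ty": 0,"tz": 0,"ax": 0,"ay": 0,"az": 0,"claw": 1},{"tx": 0,"ty": 0,"tz": 0,"ax": 0,"ay": 0,"az": 0,"claw": 1},{"tx": 0,"ty": 0,"tz": 0,"ax": 0,"ay": 0,"az": 0,"claw": 1},{"tx": 0,"ty": 0,"tz": 0,"ax": 0,"ay": 0,"az": 0,"claw": 1},{"tx": 0,"ty": 0,"tz": 0,"ax": 0,"ay": 0,"az": 0,"claw": 1},{"tx": 0,"ty": 0,"tz": 0,"ax": 0,"ay": 0,"az": 0,"claw": 1},{"tx": 0,"ty": 0,"tz": 0,"ax": 0,"ay": 0,"az": 0,"claw": 1},{"tx": 0,"ty": 0,"tz": 0,"ax": 0,"ay": 0,"az": 0,"claw": 1},{"tx": 0,"ty": 0,"tz": 0,"ax": 0,"ay": 0,"az": 0,"claw": 1}]}}

```text
clock: 25.52
tcp_pos: [0.5083, 0.1143, 0.3186]
orientation: [-2.146, -2.255, 0.047]
contact_force: [1.5, -4.0, 3.0]
grip_width: 0.0224
gripper_force: 79.3
```

>>> {"fn": "arm_command", "kwargs": {"plan": [{"tx": 0.001,"ty": 0,"tz": 0,"ax": 0,"ay": 0,"az": 0,"claw": 1},{"tx": 0.001,"ty": 0,"tz": 0,"ax": 0,"ay": 0,"az": 0,"claw": 1},{"tx": 0,"ty": 0,"tz": 0,"ax": 0,"ay": 0,"az": 0,"claw": 1},{"tx": 0,"ty": 0,"tz": 0,"ax": 0,"ay": 0,"az": 0,"claw": 1},{"tx": 0,"ty": 0,"tz": 0,"ax": 0,"ay": 0,"az": 0,"claw": 1},{"tx": 0,"ty": 0,"tz": 0,"ax": 0,"ay": 0,"az": 0,"claw": 1},{"tx": 0,"ty": 0,"tz": 0,"ax": 0,"ay": 0,"az": 0,"claw": 1},{"tx": 0,"ty": 0,"tz": 0,"ax": 0,"ay": 0,"az": 0,"claw": 1},{"tx": 0,"ty": 0,"tz": 0,"ax": 0,"ay": 0,"az": 0,"claw": 1},{"tx": 0,"ty": 0,"tz": 0,"ax": 0,"ay": 0,"az": 0,"claw": 1}]}}

```text
clock: 26.35
tcp_pos: [0.5081, 0.1167, 0.3186]
orientation: [-2.145, -2.255, 0.046]
contact_force: [2.7, -1.7, 4.0]
grip_width: 0.023
gripper_force: 79.3
```

```bash
python3 - <<'E'
from h import *
o=r.get_obs();print(o['tcp_pos'],o['contact_force'],o['moment'])
look('side',['nest','tube_mid','tube_cap','clip_outer','clip_inner'],'side6.png')
E
```

```text
[0.5081 0.1167 0.3186] [ 2.7429 -1.6725  3.9824] [-0.2196 -0.4178 -0.2851]
side nest [([0.4987, 0.1162, 0.1687], 0.74), ([0.5025, 0.1143, 0.1625], 0.2)]
side tube_mid [([0.5005, 0.1134, 0.162], 0.81), ([0.4982, 0.0777, 0.1652], 0.49), ([0.5581, 0.1177, -0.0007], 0.16)]
side tube_cap [([0.5054, 0.0409, 0.1601], 0.78), ([0.501, 0.114, 0.1617], 0.35)]
side clip_outer [([0.5022, 0.0752, 0.1623], 0.64)]
side clip_inner [([0.5007, 0.1585, 0.1637], 0.65)]
```

>>> {"fn": "arm_command", "kwargs": {"plan": [{"tx": 0.001,"ty": -0.0003,"tz": 0,"ax": 0,"ay": 0,"az": 0,"claw": 1},{"tx": 0.001,"ty": 0,"tz": 0,"ax": 0,"ay": 0,"az": 0,"claw": 1},{"tx": 0,"ty": 0,"tz": 0,"ax": 0,"ay": 0,"az": 0,"claw": 1},{"tx": 0,"ty": 0,"tz": 0,"ax": 0,"ay": 0,"az": 0,"claw": 1},{"tx": 0,"ty": 0,"tz": 0,"ax": 0,"ay": 0,"az": 0,"claw": 1},{"tx": 0,"ty": 0,"tz": 0,"ax": 0,"ay": 0,"az": 0,"claw": 1},{"tx": 0,"ty": 0,"tz": 0,"ax": 0,"ay": 0,"az": 0,"claw": 1},{"tx": 0,"ty": 0,"tz": 0,"ax": 0,"ay": 0,"az": 0,"claw": 1},{"tx": 0,"ty": 0,"tz": 0,"ax": 0,"ay": 0,"az": 0,"claw": 1},{"tx": 0,"ty": 0,"tz": 0,"ax": 0,"ay": 0,"az": 0,"claw": 1}]}}

```text
clock: 27.48
tcp_pos: [0.5079, 0.118, 0.3187]
orientation: [-2.147, -2.255, 0.047]
contact_force: [4.5, -2.7, 2.6]
grip_width: 0.0231
gripper_force: 79.3
```

>>> {"fn": "arm_command", "kwargs": {"plan": [{"tx": 0.001,"ty": 0,"tz": 0,"ax": 0,"ay": 0,"az": 0,"claw": 1},{"tx": 0.0005,"ty": 0,"tz": 0,"ax": 0,"ay": 0,"az": 0,"claw": 1},{"tx": 0,"ty": 0,"tz": 0,"ax": 0,"ay": 0,"az": 0,"claw": 1},{"tx": 0,"ty": 0,"tz": 0,"ax": 0,"ay": 0,"az": 0,"claw": 1},{"tx": 0,"ty": 0,"tz": 0,"ax": 0,"ay": 0,"az": 0,"claw": 1},{"tx": 0,"ty": 0,"tz": 0,"ax": 0,"ay": 0,"az": 0,"claw": 1},{"tx": 0,"ty": 0,"tz": 0,"ax": 0,"ay": 0,"az": 0,"claw": 1},{"tx": 0,"ty": 0,"tz": 0,"ax": 0,"ay": 0,"az": 0,"claw": 1},{"tx": 0,"ty": 0,"tz": 0,"ax": 0,"ay": 0,"az": 0,"claw": 1},{"tx": 0,"ty": 0,"tz": 0,"ax": 0,"ay": 0,"az": 0,"claw": 1}]}}

```text
clock: 28.32
tcp_pos: [0.5078, 0.1196, 0.3187]
orientation: [-2.146, -2.255, 0.047]
contact_force: [3.7, -2.9, 3.7]
grip_width: 0.0228
gripper_force: 79.3
```

>>> {"fn": "arm_command", "kwargs": {"plan": [{"tx": 0.001,"ty": 0.0005,"tz": 0,"ax": 0,"ay": 0,"az": 0,"claw": 1},{"tx": 0.0005,"ty": 0,"tz": 0,"ax": 0,"ay": 0,"az": 0,"claw": 1},{"tx": 0,"ty": 0,"tz": 0,"ax": 0,"ay": 0,"az": 0,"claw": 1},{"tx": 0,"ty": 0,"tz": 0,"ax": 0,"ay": 0,"az": 0,"claw": 1},{"tx": 0,"ty": 0,"tz": 0,"ax": 0,"ay": 0,"az": 0,"claw": 1},{"tx": 0,"ty": 0,"tz": 0,"ax": 0,"ay": 0,"az": 0,"claw": 1},{"tx": 0,"ty": 0,"tz": 0,"ax": 0,"ay": 0,"az": 0,"claw": 1},{"tx": 0,"ty": 0,"tz": 0,"ax": 0,"ay": 0,"az": 0,"claw": 1},{"tx": 0,"ty": 0,"tz": 0,"ax": 0,"ay": 0,"az": 0,"claw": 1},{"tx": 0,"ty": 0,"tz": 0,"ax": 0,"ay": 0,"az": 0,"claw": 1}]}}

```text
clock: 29.15
tcp_pos: [0.508, 0.1208, 0.3186]
orientation: [-2.146, -2.255, 0.048]
contact_force: [3.4, -4.6, 5.1]
grip_width: 0.0228
gripper_force: 79.3
```

>>> {"fn": "arm_command", "kwargs": {"plan": [{"tx": 0.001,"ty": 0,"tz": 0,"ax": 0,"ay": 0,"az": 0,"claw": 1},{"tx": 0.0005,"ty": 0,"tz": 0,"ax": 0,"ay": 0,"az": 0,"claw": 1},{"tx": 0,"ty": 0,"tz": 0,"ax": 0,"ay": 0,"az": 0,"claw": 1},{"tx": 0,"ty": 0,"tz": 0,"ax": 0,"ay": 0,"az": 0,"claw": 1},{"tx": 0,"ty": 0,"tz": 0,"ax": 0,"ay": 0,"az": 0,"claw": 1},{"tx": 0,"ty": 0,"tz": 0,"ax": 0,"ay": 0,"az": 0,"claw": 1},{"tx": 0,"ty": 0,"tz": 0,"ax": 0,"ay": 0,"az": 0,"claw": 1},{"tx": 0,"ty": 0,"tz": 0,"ax": 0,"ay": 0,"az": 0,"claw": 1},{"tx": 0,"ty": 0,"tz": 0,"ax": 0,"ay": 0,"az": 0,"claw": 1},{"tx": 0,"ty": 0,"tz": 0,"ax": 0,"ay": 0,"az": 0,"claw": 1}]}}

```text
clock: 29.98
tcp_pos: [0.5079, 0.1212, 0.3185]
orientation: [-2.148, -2.254, 0.05]
contact_force: [3.1, -7.5, 5.7]
grip_width: 0.023
gripper_force: 79.4
```

```bash
python3 - <<'E'
from h import *
o=r.get_obs();print(o['tcp_pos'],o['contact_force'],o['moment'])
look('side',['nest','tube_mid','tube_cap','clip_outer','clip_inner'],'side6.png')
E
```

```text
[0.5079 0.1212 0.3185] [ 3.08   -7.5159  5.7046] [-1.5853 -0.551  -0.204 ]
side nest [([0.5016, 0.1161, 0.1657], 0.93)]
side tube_mid [([0.5017, 0.1188, 0.1597], 0.74)]
side tube_cap [([0.5034, 0.0471, 0.1642], 0.9), ([0.5796, -0.2409, 0.0489], 0.71), ([0.5079, -0.2456, 0.0494], 0.53)]
side clip_outer [([0.5033, 0.0746, 0.1608], 0.63)]
side clip_inner [([0.4983, 0.1601, 0.1646], 0.62)]
```

>>> {"fn": "arm_command", "kwargs": {"plan": [{"tx": 0.0008,"ty": 0,"tz": 0,"ax": 0,"ay": 0,"az": 0,"claw": 1},{"tx": 0.0007,"ty": 0,"tz": 0,"ax": 0,"ay": 0,"az": 0,"claw": 1},{"tx": 0,"ty": 0,"tz": 0,"ax": 0,"ay": 0,"az": 0,"claw": 1},{"tx": 0,"ty": 0,"tz": 0,"ax": 0,"ay": 0,"az": 0,"claw": 1},{"tx": 0,"ty": 0,"tz": 0,"ax": 0,"ay": 0,"az": 0,"claw": 1},{"tx": 0,"ty": 0,"tz": 0,"ax": 0,"ay": 0,"az": 0,"claw": 1},{"tx": 0,"ty": 0,"tz": 0,"ax": 0,"ay": 0,"az": 0,"claw": 1},{"tx": 0,"ty": 0,"tz": 0,"ax": 0,"ay": 0,"az": 0,"claw": 1},{"tx": 0,"ty": 0,"tz": 0,"ax": 0,"ay": 0,"az": 0,"claw": 1},{"tx": 0,"ty": 0,"tz": 0,"ax": 0,"ay": 0,"az": 0,"claw": 1}]}}

```text
clock: 31.12
tcp_pos: [0.5079, 0.1216, 0.3185]
orientation: [-2.15, -2.254, 0.052]
contact_force: [2.9, -10.7, 6.4]
grip_width: 0.0227
gripper_force: 79.5
```

>>> {"fn": "arm_command", "kwargs": {"plan": [{"tx": 0.001,"ty": 0,"tz": 0,"ax": 0,"ay": 0,"az": 0,"claw": 1},{"tx": 0.001,"ty": 0,"tz": 0,"ax": 0,"ay": 0,"az": 0,"claw": 1},{"tx": 0,"ty": 0,"tz": 0,"ax": 0,"ay": 0,"az": 0,"claw": 1},{"tx": 0,"ty": 0,"tz": 0,"ax": 0,"ay": 0,"az": 0,"claw": 1},{"tx": 0,"ty": 0,"tz": 0,"ax": 0,"ay": 0,"az": 0,"claw": 1},{"tx": 0,"ty": 0,"tz": 0,"ax": 0,"ay": 0,"az": 0,"claw": 1},{"tx": 0,"ty": 0,"tz": 0,"ax": 0,"ay": 0,"az": 0,"claw": 1},{"tx": 0,"ty": 0,"tz": 0,"ax": 0,"ay": 0,"az": 0,"claw": 1},{"tx": 0,"ty": 0,"tz": 0,"ax": 0,"ay": 0,"az": 0,"claw": 1},{"tx": 0,"ty": 0,"tz": 0,"ax": 0,"ay": 0,"az": 0,"claw": 1}]}}

```text
clock: 31.95
tcp_pos: [0.508, 0.1222, 0.3185]
orientation: [-2.152, -2.253, 0.054]
contact_force: [3.2, -15.8, 6.5]
grip_width: 0.0227
gripper_force: 79.6
```

```bash
python3 - <<'E'
from h import *
o=r.get_obs();print(o['tcp_pos'],o['contact_force'],o['moment'])
for i in range(2):look('side',['nest','tube_mid','tube_cap','clip_outer','clip_inner'],'side7.png')
E
```

```text
[0.508  0.1222 0.3185] [  3.2416 -15.8487   6.4656] [-3.1896 -0.6794 -0.1551]
side nest [([0.5049, 0.1153, 0.1654], 0.62)]
side tube_mid [([0.4994, 0.0755, 0.1619], 0.6)]
side tube_cap [([0.5011, 0.0457, 0.1638], 0.62)]
side clip_outer [([0.5014, 0.0749, 0.1647], 0.6)]
side clip_inner [([0.4994, 0.1592, 0.1613], 0.84)]
side nest [([0.5057, 0.1161, 0.1654], 0.78)]
side tube_mid [([0.5028, 0.1156, 0.1633], 0.82), ([0.5053, 0.1203, 0.1639], 0.63)]
side tube_cap [([0.5015, 0.0458, 0.16], 0.87)]
side clip_outer [([0.4981, 0.0738, 0.1623], 0.61)]
side clip_inner [([0.4976, 0.159, 0.1636], 0.62)]
```

The axial force rises steadily to 16 N with hardly any motion, so the rim is against the foot. I relax the push, open partway and retreat.

>>> {"fn": "arm_command", "kwargs": {"plan": [{"tx": -0.002,"ty": 0,"tz": 0,"ax": 0,"ay": 0,"az": 0,"claw": 1},{"tx": -0.002,"ty": 0,"tz": 0,"ax": 0,"ay": 0,"az": 0,"claw": 1},{"tx": 0,"ty": 0,"tz": 0,"ax": 0,"ay": 0,"az": 0,"claw": 1},{"tx": 0,"ty": 0,"tz": 0,"ax": 0,"ay": 0,"az": 0,"claw": 1},{"tx": 0,"ty": 0,"tz": 0,"ax": 0,"ay": 0,"az": 0,"claw": 1},{"tx": 0,"ty": 0,"tz": 0,"ax": 0,"ay": 0,"az": 0,"claw": 1},{"tx": 0,"ty": 0,"tz": 0,"ax": 0,"ay": 0,"az": 0,"claw": 1},{"tx": 0,"ty": 0,"tz": 0,"ax": 0,"ay": 0,"az": 0,"claw": 1},{"tx": 0,"ty": 0,"tz": 0,"ax": 0,"ay": 0,"az": 0,"claw": 1},{"tx": 0,"ty": 0,"tz": 0,"ax": 0,"ay": 0,"az": 0,"claw": 1}]}}

```text
clock: 33.38
tcp_pos: [0.508, 0.1211, 0.3186]
orientation: [-2.148, -2.254, 0.049]
contact_force: [2.5, -7.0, 4.6]
grip_width: 0.023
gripper_force: 79.5
```

>>> {"fn": "arm_command", "kwargs": {"plan": [{"tx": 0,"ty": 0,"tz": 0,"ax": 0,"ay": 0,"az": 0,"claw": 0.53},{"tx": 0,"ty": 0,"tz": 0,"ax": 0,"ay": 0,"az": 0,"claw": 0.53},{"tx": 0,"ty": 0,"tz": 0,"ax": 0,"ay": 0,"az": 0,"claw": 0.53},{"tx": 0,"ty": 0,"tz": 0,"ax": 0,"ay": 0,"az": 0,"claw": 0.53},{"tx": 0,"ty": 0,"tz": 0,"ax": 0,"ay": 0,"az": 0,"claw": 0.53},{"tx": 0,"ty": 0,"tz": 0,"ax": 0,"ay": 0,"az": 0,"claw": 0.53},{"tx": 0,"ty": 0,"tz": 0,"ax": 0,"ay": 0,"az": 0,"claw": 0.53},{"tx": 0,"ty": 0,"tz": 0,"ax": 0,"ay": 0,"az": 0,"claw": 0.53},{"tx": 0,"ty": 0,"tz": 0,"ax": 0,"ay": 0,"az": 0,"claw": 0.53},{"tx": 0,"ty": 0,"tz": 0,"ax": 0,"ay": 0,"az": 0,"claw": 0.53}]}}

```text
clock: 34.22
tcp_pos: [0.5079, 0.1225, 0.3186]
orientation: [-2.145, -2.255, 0.047]
contact_force: [-0.1, -0.8, 0.2]
grip_width: 0.04
gripper_force: 0.0
```

>>> {"fn": "arm_command", "kwargs": {"plan": [{"tx": 0,"ty": 0,"tz": -0.005,"ax": 0,"ay": 0,"az": 0,"claw": 0.53},{"tx": 0,"ty": 0,"tz": -0.01,"ax": 0,"ay": 0,"az": 0,"claw": 0.53},{"tx": 0,"ty": 0,"tz": -0.015,"ax": 0,"ay": 0,"az": 0,"claw": 0.53},{"tx": 0,"ty": 0,"tz": -0.015,"ax": 0,"ay": 0,"az": 0,"claw": 0.53},{"tx": 0,"ty": 0,"tz": -0.015,"ax": 0,"ay": 0,"az": 0,"claw": 0.53},{"tx": 0,"ty": 0,"tz": -0.015,"ax": 0,"ay": 0,"az": 0,"claw": 0.53},{"tx": 0,"ty": 0,"tz": -0.015,"ax": 0,"ay": 0,"az": 0,"claw": 0.53},{"tx": 0,"ty": 0,"tz": -0.015,"ax": 0,"ay": 0,"az": 0,"claw": 0.53},{"tx": 0,"ty": 0,"tz": -0.01,"ax": 0,"ay": 0,"az": 0,"claw": 0.53},{"tx": 0,"ty": 0,"tz": 0,"ax": 0,"ay": 0,"az": 0,"claw": 0.53}]}}

```text
clock: 35.05
tcp_pos: [0.5135, 0.1226, 0.4362]
orientation: [-2.147, -2.256, 0.04]
contact_force: [-0.4, 0.4, 0.2]
grip_width: 0.0401
gripper_force: 0.0
```

```bash
python3 - <<'E'
from h import *
print(r.get_obs()['contact_force'])
look('side',['nest','tube_mid','tube_cap','clip_outer','clip_inner'],'side8.png')
look('wrist',['nest','tube_mid','tube_cap','clip_outer','clip_inner'],'w8.png')
a=cv2.resize(cv2.imread('pics/side8.png')[150:240,270:370],(480,432),interpolation=cv2.INTER_CUBIC)
b=cv2.imread('pics/w8.png')[90:390,240:560];b=cv2.resize(b,(320,300));c=np.zeros((432,800,3),np.uint8);c[:,:480]=a;c[:300,480:]=b
cv2.imwrite('pics/c8.png',c)
E
```

```text
[-0.3982  0.3586  0.1858]
side nest [([0.5061, 0.1191, 0.1687], 0.79)]
side tube_mid []
side tube_cap [([0.501, 0.0478, 0.1616], 0.86)]
side clip_outer [([0.4978, 0.0765, 0.1653], 0.64)]
side clip_inner [([0.4992, 0.16, 0.1607], 0.77), ([0.5539, 0.1137, 0.0013], 0.53)]
wrist nest []
wrist tube_mid [([0.5011, 0.1112, 0.1688], 0.63)]
wrist tube_cap [([0.5087, 0.0449, 0.1633], 0.73)]
wrist clip_outer []
wrist clip_inner [([0.5, 0.1144, 0.1672], 0.51)]
```

View pics/c8.png

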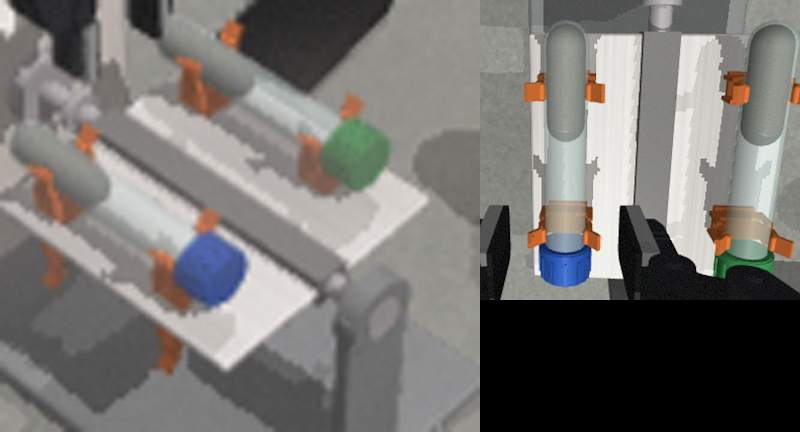

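The final view shows the blue tube sitting in both clips just like the green one. Its cap, at (565, 265), is hard against the outer clip, and the gripper is clear. Handing in.

```bash
python3 -c "
from bench import r
print(r.hand_in())"
```

```text
the job is handed in; nothing more can be done
None
```

The blue-capped tube is snapped into both clips, cap towards the bearing post with its rim against the outer clip; pressing forces read about 16 N at most, the gripper is clear, and the job was handed in at about 36 s, though no verdict was returned.

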